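Strip a stop jamb: rack the drawknobs, hang the levers level

TASK

We are clearing this section of the organ's stop jamb for repainting. Pull all three drawknobs up out of the black jamb against their spring catches and stand them in the plywood rack, pushed fully home, and hang every red stop lever that is here on a peg of the stand, by the one of its four holes that makes it hang level, clear of the bench. Leave the other things on the bench where they are.

Things in the scene. Friction and masses are not known exactly. Their poses are not given: they have to be found in the camera images.
- lever_a: Lever like an upside-down T: red beam 150 (x) x 44 x 16 mm, 0.09 kg, along it an upright pale web 90 (x) x 10 (y) x 62 mm, 0.03 kg. Weighted by one small brass block (16 x 20 x 9 mm, 0.0235 kg) on the beam at x = +61 mm (centres). Origin: centre of the beam's underside, x along the beam, z up. May be absent.
- lever_a_top (a point): Middle of the web's top edge, 78 mm above the underside; grip the web across its 10 mm, from above. Four holes go through the web along y, at x = -30, -10, +10, +30 mm: 14 mm wide, floor 39 mm above the underside, upright sides to 48 mm, then a pointed roof to 55 mm, in which a peg settles (its centre 50 mm up). Only the hole above the centre of mass makes the beam hang level.
- lever_b: Lever like an upside-down T: red beam 150 (x) x 44 x 16 mm, 0.09 kg, along it an upright pale web 90 (x) x 10 (y) x 62 mm, 0.03 kg. Weighted by one large brass block (26 x 40 x 13 mm, 0.116 kg) on the beam at x = +61 mm (centres). Origin: centre of the beam's underside, x along the beam, z up. May be absent.
- lever_b_top (a point): Middle of the web's top edge, 78 mm above the underside; grip the web across its 10 mm, from above. Four holes go through the web along y, at x = -30, -10, +10, +30 mm: 14 mm wide, floor 39 mm above the underside, upright sides to 48 mm, then a pointed roof to 55 mm, in which a peg settles (its centre 50 mm up). Only the hole above the centre of mass makes the beam hang level.
- lever_c: Lever like an upside-down T: red beam 150 (x) x 44 x 16 mm, 0.09 kg, along it an upright pale web 90 (x) x 10 (y) x 62 mm, 0.03 kg. Weighted by a small brass block (16 x 20 x 9 mm, 0.0235 kg) on the beam at x = +61 mm and a medium one (26 x 30 x 8.5 mm, 0.056 kg) at x = -61 mm (centres). Origin: centre of the beam's underside, x along the beam, z up. May be absent.
- lever_c_top (a point): Middle of the web's top edge, 78 mm above the underside; grip the web across its 10 mm, from above. Four holes go through the web along y, at x = -30, -10, +10, +30 mm: 14 mm wide, floor 39 mm above the underside, upright sides to 48 mm, then a pointed roof to 55 mm, in which a peg settles (its centre 50 mm up). Only the hole above the centre of mass makes the beam hang level.
- knob_a: Black drawstop knob, white face, 100 mm tall, 0.09 kg. Origin: centre of the foot of its shank; z towards the head. Shank 14 mm thick, 58 mm long, with a waist; red collar 27 mm wide at 58 to 64 mm, which rests on a block's top; head 36 mm wide from 78 to 100 mm: grip it there from above. At the start it is plugged into the jamb. It may stand at any yaw.
- knob_b: Black drawstop knob, white face, 100 mm tall, 0.09 kg. Origin: centre of the foot of its shank; z towards the head. Shank 14 mm thick, 58 mm long, with a waist; red collar 27 mm wide at 58 to 64 mm, which rests on a block's top; head 36 mm wide from 78 to 100 mm: grip it there from above. At the start it is plugged into the jamb. It may stand at any yaw.
- knob_c: Black drawstop knob, white face, 100 mm tall, 0.09 kg. Origin: centre of the foot of its shank; z towards the head. Shank 14 mm thick, 58 mm long, with a waist; red collar 27 mm wide at 58 to 64 mm, which rests on a block's top; head 36 mm wide from 78 to 100 mm: grip it there from above. At the start it is plugged into the jamb. It may stand at any yaw.
- jamb: Black block, a section of stop jamb, fixed: 64 (x) x 165 (y) x 66 mm, three sockets 16 mm square, red-rimmed, at y = -55, 0, +55 mm, for knob_a, _b, _c. A sprung ball snaps into each knob's waist: a straight upward pull of 5 to 15 N frees it in the first 10 mm; the foot is clear after 60 mm. Origin: centre of its underside, z up.
- rack: Plywood knob rack, fixed: block 64 (x) x 165 (y) x 66 mm (z) with three plain square holes of 20 mm going right through to the bench, at y = -55, 0 and +55 mm. A knob stored in it stands upright with its collar on the rack's top. Origin: centre of its underside, z up.
- rack_hole0 (a point): Centre of the mouth of hole 0 of the plywood rack, 66 mm above the bench.
- rack_hole1 (a point): Centre of the mouth of hole 1 of the plywood rack, 66 mm above the bench.
- rack_hole2 (a point): Centre of the mouth of hole 2 of the plywood rack, 66 mm above the bench.
- stand: Peg stand, fixed: pale rail 500 mm long (y), 22 mm thick, front face at x = 0, 136 to 164 mm above the bench on two end posts with feet 50 mm wide reaching 35 mm in front of that face. Three steel pegs, 7 mm thick, 85 mm long, stick out along -x at y = -210, 0, +210 mm, rising 5 mm to the tip. Origin: on the bench below the front face, at the middle peg.
- peg0 (a point): Point on the centre line of peg 0, 40 mm in front of the rail's face, about 152 mm above the bench: a good place for a lever's web.
- peg1 (a point): Point on the centre line of peg 1, 40 mm in front of the rail's face, about 152 mm above the bench: a good place for a lever's web.
- peg2 (a point): Point on the centre line of peg 2, 40 mm in front of the rail's face, about 152 mm above the bench: a good place for a lever's web.
- sander: Cork sanding block 40 x 75 x 28 mm lying in front of the stand. Bystander. Origin: centre of its underside.
- driver: Screwdriver 170 mm long lying in front of the stand. Bystander. Leave where it is.
- can: Paint can with a yellow label, 96 mm wide, 125 mm tall, behind the stand. Bystander. Origin: centre of its underside.
- thinner: Clear bottle with a red cap, 72 mm wide, 210 mm tall, behind the stand. Bystander. Origin: centre of its underside.
Things that resemble listed ones, but are neither listed nor needed, are in the scene too. Leave any green look-alike of the lever_c alone.

How it is judged:
By the outcome, as a careful person would: the job done as asked, in the order asked, and still so for the second after the job is handed in, with the robot touching nothing.
Of lever_a, lever_b, lever_c only 2 to 3 are there at a start; the rules pass over those that are not, and their reading is None.
At some moment in a run one of lever_a, lever_b, lever_c may be knocked a few centimetres aside while the robot is not near it.
It also fails if it takes over 210 s, if anything falls off the work surface, if the arm or the gripper's body presses on something with over 40 N, if the wrist force passes 120 N, or if a joint passes its speed limit or range.

ROBOT

A 6-joint arm with a two-finger parallel gripper is mounted at the origin on the work surface. World frame = base frame: x ahead of the robot, y to its left, z up, the work surface at z = 0. Lengths are in m, angles in rad, forces in N, time in s.
With the tool pointing down it reaches from about 0.325 to 0.75 m from the base axis. Payload 7.6 kg.
Tool frame: the origin (TCP) lies between the finger pads; the fingertips stand 19 mm ahead of it and the grasp point (between the pads) is the TCP; z points along the fingers, y is the line along which they close (so a half turn about z gives the same grasp; the last joint's range is limited). The gripper opens to 85 mm and grips with 20 to 120 N. Pads are 22 mm wide; open, the fingers measure 114 mm over their backs; the gripper's body (76 mm by 85 mm) begins 54 mm behind the grasp point. The pads swing forward as they close: fully open they stand 13 mm farther back than shut.
Start: joints at [1.141, 0.052, 1.401, -0, 1.689, -0.07], TCP at [0.185, 0.491, 0.25] pointing down, gripper open.
Joint ranges: [-2.9, 2.9], [-0.91, 2.17], [0.12, 2.37], [-1.06, 4.2], [0.26, 2.73], [-2.93, 2.93]. Speed limits (rad/s): [2.57, 2.57, 3.01, 3.14, 3.14, 3.14].

INTERFACE

Orientations are given as a 3x3 rotation matrix whose columns are the frame's x, y, z axes.
In Python, from plant import telemetry, cams, workorder gives the robot as it stands.
- The arm moves only by the shell command python3 -m jog 'ROWS' [OPENING] [FORCE]. ROWS is JSON, a list that holds one entry, the list of rows, each a list of 6 numbers: the shift along the tool's x, y, z in mm, then the turn, a rotation vector about the tool's x, y, z in degrees. In form: [[[x, y, z, ax, ay, az], ...]]. A call has 1 to 10 rows; each row shifts and turns the commanded pose from where the row before left it, along the tool's axes as they then stand; what a row does not reach is not made up. A row lasts 1/12 s, in which the tool goes at most 41.7 mm and 7.16 degrees, less where a joint would pass 70% of its speed; a pose out of reach is approached as far as the arm can. A call with a gripper value outside its range is refused whole. OPENING is the finger opening in mm, from 0 to 85.4, set as the call begins (- or left out, the last holds). The fingers move at their own pace and stop on an object; FORCE is the grip in N (left out, the last holds). Time passes only in rows, so rows that do not move let the fingers close. It gives the time, the measured TCP pose, the force, the opening and the grip force at its end, in the units of the state.
- telemetry.read_state(): the state, without advancing time (a new reading comes with each control period).
- cams.get_image(name): name is "scene" or "side" or "wrist"; returns a dict with "color" (384x512x3 uint8, red, green, blue), "fov_y" (degrees; the focal length in pixels is half the picture's height over the tangent of half this angle, whatever the lens; pixels are square), "cx", "cy" (the principal point, pixels), "cam_to_world" (4x4, takes a point from camera to world coordinates). Camera axes: x right, y down, z forward; pixel columns grow to the right and rows downward; lengths in m; the calibration is good to about 2 mm. A picture is of the moment at which its call begins. There is no depth.
- workorder.finish_job(): hands the job in; it is judged then, once.
The state is a dict: "time_s": time; "q": joint angles; "joint_vel": joint speeds; "effort": joint torques, N m; "tcp_pos": TCP position; "orientation": TCP orientation; "contact_force": force on the tool from outside, world axes, zero at the start; "ft_torque": the same for the moment, N m; "finger_gap": finger opening in m; "finger_force": force on a finger pad.
Only numpy, scipy, OpenCV 4.12 (cv2) and the standard library are available. Lean on these libraries where they do the work, as an engineer would, in place of code of your own. Each camera call takes 0.05 s, during which the arm holds its last target. There are 200 camera calls.

## Working session

There is one attempt and no reset: what is moved stays moved. The work goes in short steps, Python scripts to look and compute and a shell command to move; the robot and the scene stay as the last step left them, time stands still between calls to the robot, and variables do not carry over. Pictures are saved under pics/ and viewed, at most 14 in all, crops included, and the job is handed in when it is done.

```bash
ls; mkdir -p pics; cat > h.py <<'E'
import numpy as np, cv2, json
from plant import telemetry, cams, workorder
def shot(n, f=None):
    im=cams.get_image(n)
    np.savez('/tmp/%s.npz'%(f or n), **im)
    if f: cv2.imwrite('pics/%s.png'%f, im['color'][:,:,::-1])
    return im
def load(f): return dict(np.load('/tmp/%s.npz'%f))
def crop(f,x0,y0,x1,y1,s,out):
    c=load(f)['color'][y0:y1,x0:x1,::-1]
    return cv2.resize(c,None,fx=s,fy=s,interpolation=cv2.INTER_CUBIC)
def ray(im,u,v):
    H=im['color'].shape[0]; f=H/2/np.tan(np.radians(float(im['fov_y']))/2)
    T=im['cam_to_world']; d=T[:3,:3]@np.array([(u-im['cx'])/f,(v-im['cy'])/f,1.]); return T[:3,3],d/np.linalg.norm(d)
def atz(im,u,v,z):
    o,d=ray(im,u,v); return o+d*(z-o[2])/d[2]
def tri(obs):
    A=np.zeros((3,3));b=np.zeros(3);R=[]
    for im,u,v in obs:
        o,d=ray(im,u,v);P=np.eye(3)-np.outer(d,d);A+=P;b+=P@o;R.append((P,o))
    p=np.linalg.solve(A,b);return p,[np.linalg.norm(P@(p-o))*1000 for P,o in R]
def proj(im,p):
    H=im['color'].shape[0]; f=H/2/np.tan(np.radians(float(im['fov_y']))/2)
    T=im['cam_to_world'];c=T[:3,:3].T@(np.array(p)-T[:3,3]);return c[:2]/c[2]*f+[im['cx'],im['cy']]
def st():
    s=telemetry.read_state(); np.set_printoptions(precision=4,suppress=True)
    print(s['time_s'],s['tcp_pos'],s['contact_force'],s['finger_gap'],s['finger_force']);print(np.array(s['orientation'])); return s
E
python3 - <<'E'
from h import *
st()
a=shot('scene','scene0');b=shot('side','side0');c=shot('wrist','wrist0')
for i in (a,b,c): print(i['fov_y'],i['cx'],i['cy'],i['cam_to_world'])
cv2.imwrite('pics/all0.png',cv2.resize(np.hstack([a['color'],b['color']])[:,:,::-1],(800,300)))
E
```

```text
pics
0.0 [0.1847 0.4911 0.2495] [-0.1631 -0.3978 -0.1762] 0.08553261796985913 0.0
[[-0.936   0.3521 -0.0006]
 [ 0.3521  0.936  -0.0014]
 [ 0.0001 -0.0015 -1.    ]]
43.525184151898486 252.49958033375648 188.8679841133925 [[-0.6399  0.6328 -0.436   1.1337]
 [ 0.7685  0.5292 -0.3598  0.454 ]
 [ 0.0031 -0.5653 -0.8249  1.193 ]
 [ 0.      0.      0.      1.    ]]
42.001618010844986 242.0377049996241 198.28659914546213 [[ 0.9101 -0.3188  0.2647  0.0835]
 [-0.4143 -0.6861  0.598  -1.0382]
 [-0.009  -0.6539 -0.7565  1.374 ]
 [ 0.      0.      0.      1.    ]]
68.73956830575165 254.38760415229027 190.9609417578435 [[ 0.351   0.8981  0.2648  0.1169]
 [ 0.9364 -0.3365 -0.0999  0.5159]
 [-0.0006  0.283  -0.9591  0.3734]
 [ 0.      0.      0.      1.    ]]
```

View pics/scene0.png

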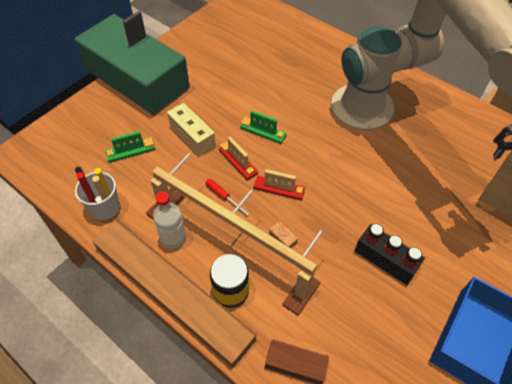

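View pics/side0.png

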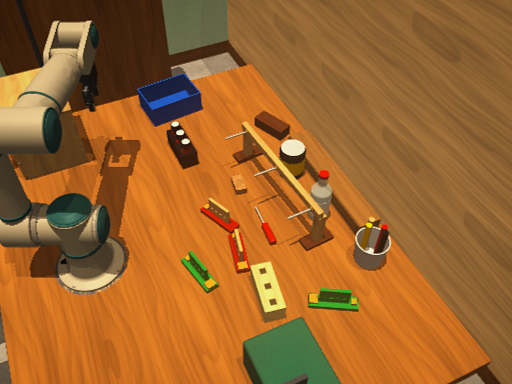

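Scene view: two red levers at scene (238,157) and (280,186), with two green look-alikes at (264,126) and (130,146). The rack is at (191,130), the jamb at (390,250), and the stand rail runs from (155,172) to (312,268). I'll enlarge these.

```bash
python3 - <<'E'
from h import *
A=crop('scene0',155,95,315,205,5,0)
cv2.imwrite('pics/c1.png',A)
B=crop('side0',190,190,310,320,4.6,0)
cv2.imwrite('pics/c2.png',B)
C=np.vstack([crop('scene0',345,215,435,290,4,0),crop('side0',155,110,245,185,4,0)])
D=np.vstack([crop('scene0',145,145,335,285,2.3,0),np.zeros((278,437,3),np.uint8)])
D2=crop('side0',210,110,340,250,2.3,0); D[322:322+278,:D2.shape[1]]=D2[:278]
cv2.imwrite('pics/c3.png',np.hstack([C,D]))
E
```

```text
(no output)
```

View pics/c1.png

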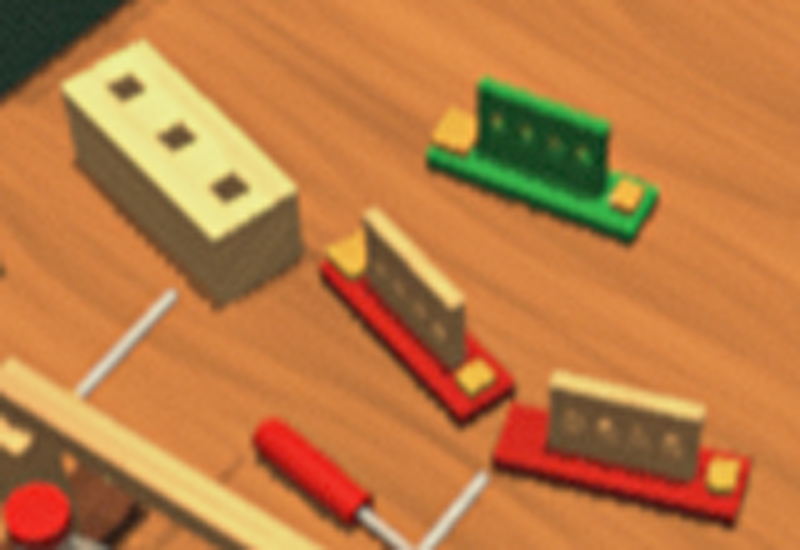

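View pics/c2.png

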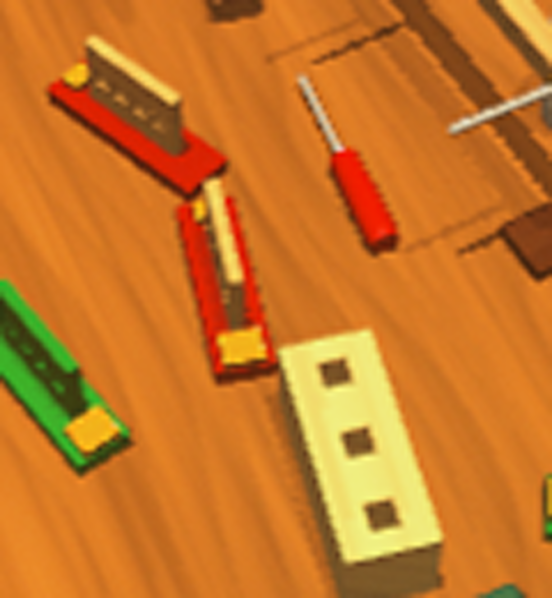

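View pics/c3.png

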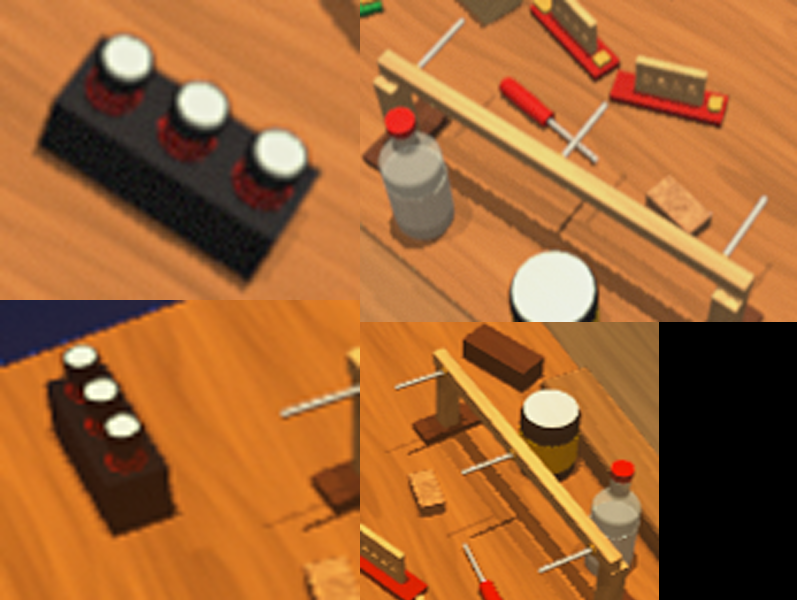

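The right red lever has a single small block, so it is lever_a. The left red lever has a medium block and a small one, so it is lever_c. lever_b is absent. Centre-of-mass check: lever_a is at +10 mm, on its block side. lever_c is at about -10 mm, on its medium-block side.

The candidates for the levers were the two green ones, rejected by colour.

```bash
cat > m1.py <<'E'
from h import *
a=load('scene0');b=load('side0')
def S(x,y,s,ox,oy): return ox+x/s-.5+.5/s, oy+y/s-.5+.5/s
c1=lambda p:S(*p,5,155,95); c2=lambda p:S(*p,4.6,190,190)
k1=lambda p:S(*p,4,345,215); k2=lambda p:S(*p,4,155,110)
g1=lambda p:S(*p,2.3,145,145); g2=lambda p:S(*p,2.3,210,110)
L=[('A+',c1((703,410)),c2((90,42))),('A-',c1((553,378)),c2((180,100))),
('C+',c1((462,302)),c2((213,185))),('C-',c1((370,213)),c2((235,282))),
('r0',c1((126,88)),c2((382,515))),('r1',c1((177,137)),c2((358,441))),('r2',c1((230,187)),c2((336,372))),
('k0',k1((127,58)),k2((123,127))),('k1',k1((202,105)),k2((101,90))),('k2',k1((280,155)),k2((80,57))),
('t0',g1((102,22)),g2((180,248))),('t1',g1((245,105)),g2((103,149))),('t2',g1((405,200)),g2((37,64))),
('f0',g1((60,65)),g2((230,229))),('f1',g1((205,155)),g2((153,133))),('f2',g1((367,253)),g2((82,52)))]
for n,p,q in L:
    x,r=tri([(a,*p),(b,*q)]);print(n,x*1000,np.round(r,1))
E
python3 m1.py
```

```text
A+ [433.60911981  33.40399526  77.08321977] [1. 1.]
A- [471.71352493 -46.60494451  77.9406302 ] [1.3 1.3]
C+ [ 461.95370947 -124.93714748   75.13127542] [2.4 2.4]
C- [ 443.47661159 -210.10335401   76.50339646] [0.5 0.5]
r0 [ 457.62786298 -405.78256063   64.36860003] [0.4 0.4]
r1 [ 467.52253367 -351.13174777   65.1820127 ] [0.3 0.3]
r2 [ 477.11640436 -297.29085916   65.51342456] [0.3 0.3]
k0 [451.35363787 307.29094987 106.98059399] [0.5 0.5]
k1 [450.34916908 362.60466159 108.09885026] [0.2 0.2]
k2 [448.71574679 418.17824538 106.12334457] [0.2 0.2]
t0 [ 607.61887581 -206.6808445   154.15147793] [0.3 0.3]
t1 [591.33786984   2.53951476 156.39546722] [0.2 0.2]
t2 [576.18132077 212.53767916 155.96982371] [0.4 0.4]
f0 [ 685.32882309 -202.76087089  151.10689755] [1.7 1.7]
f1 [671.68491321   7.39630742 151.66053261] [3.6 3.6]
f2 [652.66359476 216.0014318  150.26174979] [2.9 2.9]
```

```bash
cat >> h.py <<'E'
from scipy.spatial.transform import Rotation as Ro
def to(x,y,z,ang):
    s=telemetry.read_state();R=np.array(s['orientation']);a=np.radians(ang)
    Y=np.array([np.cos(a),np.sin(a),0]);Z=np.array([0,0,-1.]);T=np.c_[np.cross(Y,Z),Y,Z]
    d=np.array([x,y,z])-1000*np.array(s['tcp_pos'])
    print('t %.2f'%s['time_s'],'tcp',1000*np.array(s['tcp_pos']),'F',s['contact_force'],'gap',s['finger_gap'])
    print('turn(tool,deg)',np.degrees(Ro.from_matrix(R.T@T).as_rotvec()),'shift if now',R.T@d,'after turn',T.T@d)
E
python3 -c "
from h import *
np.set_printoptions(precision=2,suppress=True)
to(450.3,362.6,250,1.4)"
python3 -m jog '[[[0,0,0,0,0,6.8],[0,0,0,0,0,6.8],[0,0,0,0,0,6.8],[0,0,0,0,0,6.8],[0,0,0,0,0,6.8],[0,0,0,0,0,6.8],[0,0,0,0,0,6.8],[0,0,0,0,0,6.8],[0,0,0,0,0,6.8],[0,0,0,0,0,6.8]]]' 85
python3 -c "
from h import *
np.set_printoptions(precision=2,suppress=True)
to(450.3,362.6,250,1.4)"
```

```text
t 0.15 tcp [184.73 491.22 249.66] F [-0.14 -0.08  0.16] gap 0.08540542349587103
turn(tool,deg) [-0.06  0.04 67.99] shift if now [-293.85  -26.89   -0.34] after turn [-135.07  262.35   -0.34]
time_s: 0.98
tcp_pos: [0.1848, 0.4913, 0.25]
orientation: [[-0.018, 1.0, -0.0], [1.0, 0.018, -0.001], [-0.001, -0.0, -1.0]]
contact_force: [-0.1, 0.2, -0.0]
finger_gap: 0.0848
finger_force: 0.0
t 0.98 tcp [184.78 491.29 249.95] F [-0.13  0.18 -0.03] gap 0.08475080358687845
turn(tool,deg) [-0.02  0.03 -0.35] shift if now [-133.53  263.12   -0.05] after turn [-135.14  262.3    -0.05]
```

```bash

python3 -m jog '[[[-15,29,0,0,0,0],[-15,29,0,0,0,0],[-15,29,0,0,0,0],[-15,29,0,0,0,0],[-15,29,0,0,0,0],[-15,29,0,0,0,0],[-15,29,0,0,0,0],[-15,29,0,0,0,0],[-14,31,0,0,0,0],[0,0,0,0,0,0]]]' 85
python3 - <<'E'
from h import *
np.set_printoptions(precision=2,suppress=True)
to(450.3,362.6,250,1.4)
w=shot('wrist','w1')
for n,p in dict(k0=(.4514,.3073,.107),k1=(.4503,.3626,.107),k2=(.4487,.4182,.107)).items(): print(n,proj(w,p))
# white faces
m=(w['color'].min(2)>170).astype(np.uint8)
n,l,s,c=cv2.connectedComponentsWithStats(m)
for i in range(1,n):
    if s[i,4]>100: print(s[i],c[i],1000*atz(w,*c[i],.108))
E
```

```text
time_s: 1.82
tcp_pos: [0.4551, 0.3607, 0.2492]
orientation: [[-0.019, 1.0, 0.0], [1.0, 0.019, -0.002], [-0.002, 0.0, -1.0]]
contact_force: [-0.3, 0.7, -0.3]
finger_gap: 0.0851
finger_force: 0.0
t 1.82 tcp [455.08 360.7  249.15] F [-0.27  0.72 -0.29] gap 0.08510543560467218
turn(tool,deg) [ 0.01  0.11 -0.32] shift if now [ 1.99 -4.75 -0.85] after turn [ 2.02 -4.73 -0.85]
k0 [250.14 233.66]
k1 [249.91 181.88]
k2 [249.11 123.48]
[232 110  30  30 502] [244.57 121.45] [444.53 419.98 108.  ]
[236 223  28  26 574] [249.19 235.25] [450.45 305.95 108.  ]
```

View pics/w1.png

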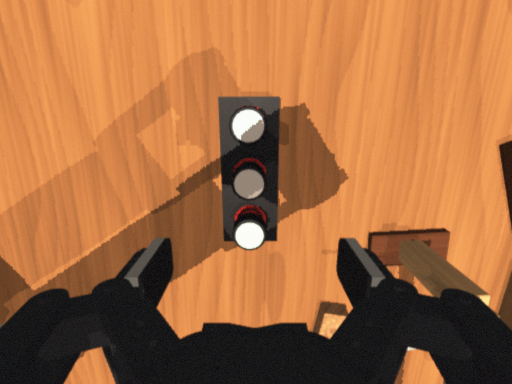

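```bash

python3 -m jog '[[[-27,-2,0,0,0,-0.3],[-27,-2,0,0,0,0],[0,0,35,0,0,0],[0,0,35,0,0,0],[0,0,30,0,0,0],[0,0,25,0,0,0],[0,0,15,0,0,0],[0,0,12,0,0,0],[0,0,0,0,0,0],[0,0,0,0,0,0]]]' 65
python3 - <<'E'
from h import *
np.set_printoptions(precision=2,suppress=True)
to(450.8,306.8,97,1.4)
E
python3 -m jog '[[[0,0,0,0,0,0],[0,0,0,0,0,0],[0,0,0,0,0,0],[0,0,0,0,0,0],[0,0,0,0,0,0],[0,0,0,0,0,0],[0,0,0,0,0,0],[0,0,0,0,0,0]]]' 0 60
python3 -m jog '[[[0,0,-1,0,0,0],[0,0,-1,0,0,0],[0,0,-2,0,0,0],[0,0,-2,0,0,0],[0,0,-2,0,0,0],[0,0,-2,0,0,0]]]'
```

```text
time_s: 2.7
tcp_pos: [0.4482, 0.3101, 0.0986]
orientation: [[-0.03, 1.0, -0.0], [1.0, 0.03, 0.0], [0.0, -0.0, -1.0]]
contact_force: [0.1, -0.1, -0.7]
finger_gap: 0.0651
finger_force: 0.0
t 2.70 tcp [448.16 310.08  98.57] F [ 0.13 -0.07 -0.65] gap 0.06508735804454965
turn(tool,deg) [-0.01 -0.    0.32] shift if now [-3.36  2.54  1.57] after turn [-3.35  2.56  1.57]
time_s: 3.37
tcp_pos: [0.4493, 0.3103, 0.1002]
orientation: [[-0.029, 1.0, 0.003], [1.0, 0.029, 0.002], [0.002, 0.003, -1.0]]
contact_force: [-0.8, 0.5, 6.3]
finger_gap: 0.0342
finger_force: 59.6
time_s: 3.87
tcp_pos: [0.4489, 0.309, 0.1065]
orientation: [[-0.029, 1.0, 0.001], [1.0, 0.029, -0.001], [-0.001, 0.0, -1.0]]
contact_force: [9.3, 1.1, -12.1]
finger_gap: 0.0343
finger_force: 61.2
```

```bash

python3 -m jog '[[[0,0,-3,0,0,0],[0,0,-5,0,0,0],[0,0,-10,0,0,0],[0,0,-15,0,0,0],[0,0,-20,0,0,0],[0,0,-25,0,0,0],[0,0,-30,0,0,0],[0,0,-20,0,0,0],[0,0,0,0,0,0]]]'
python3 - <<'E'
from h import *
np.set_printoptions(precision=2,suppress=True)
to(458,-404,235,-10.2)
w=shot('wrist','w2')
b=shot('side','s2'); a=shot('scene','sc2')
o=np.hstack([cv2.resize(w['color'][150:384,130:380],(400,374)),cv2.resize(a['color'][180:290,340:460],(400,366))[:374]]) if 0 else None
A=cv2.resize(a['color'][170:290,330:450,::-1],(400,400));B=cv2.resize(b['color'][90:190,120:220,::-1],(400,400))
cv2.imwrite('pics/v2.png',np.hstack([A,B]))
E
```

```text
time_s: 4.62
tcp_pos: [0.4494, 0.3104, 0.2414]
orientation: [[-0.029, 1.0, 0.006], [1.0, 0.029, 0.004], [0.004, 0.006, -1.0]]
contact_force: [0.4, -0.7, 0.0]
finger_gap: 0.0344
finger_force: 62.9
t 4.62 tcp [449.44 310.4  241.45] F [ 0.37 -0.7   0.01] gap 0.03438997163977669
turn(tool,deg) [ 0.34 -0.25 11.89] shift if now [-714.36  -12.52    3.67] after turn [-701.59  134.93    6.45]
```

View pics/v2.png

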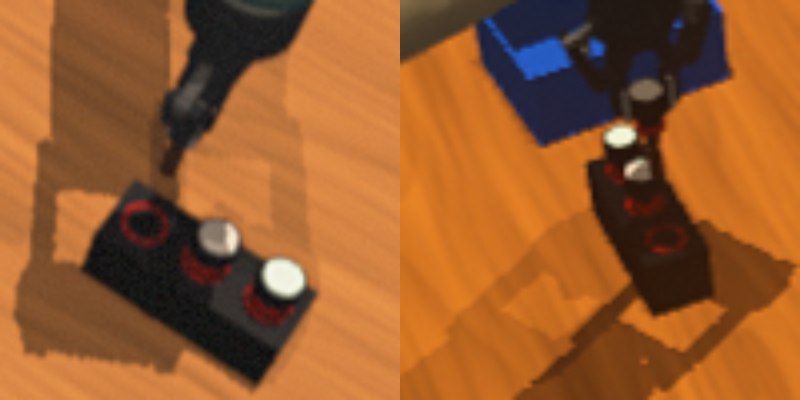

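```bash
python3 - <<'E'
from h import *
np.set_printoptions(precision=2,suppress=True)
a=load('sc2');b=load('s2');w=load('w2')
print(tri([(a,373.2,236.6),(b,186,149.3)]),atz(b,186,149.3,.066)*1000)
s=telemetry.read_state();R=np.array(s['orientation'])
# knob head top centre if centred, 11 mm above TCP; wrist pixel
for dx in (0,-3.3): print(dx,proj(w,np.array(s['tcp_pos'])+R@np.array([dx/1000,0,-.011])),atz(b,181.2,112.5,.252)*1000)
cv2.imwrite('pics/v3.png',cv2.resize(w['color'][150:384,130:380,::-1],(750,600)))
E
```

```text
(array([0.45, 0.31, 0.07]), [np.float64(0.01833635010106421), np.float64(0.018336350101130737)]) [450.45 307.95  66.  ]
0 [252.36 264.67] [447.54 298.04 252.  ]
-3.3 [252.36 270.72] [447.54 298.04 252.  ]
```

View pics/v3.png

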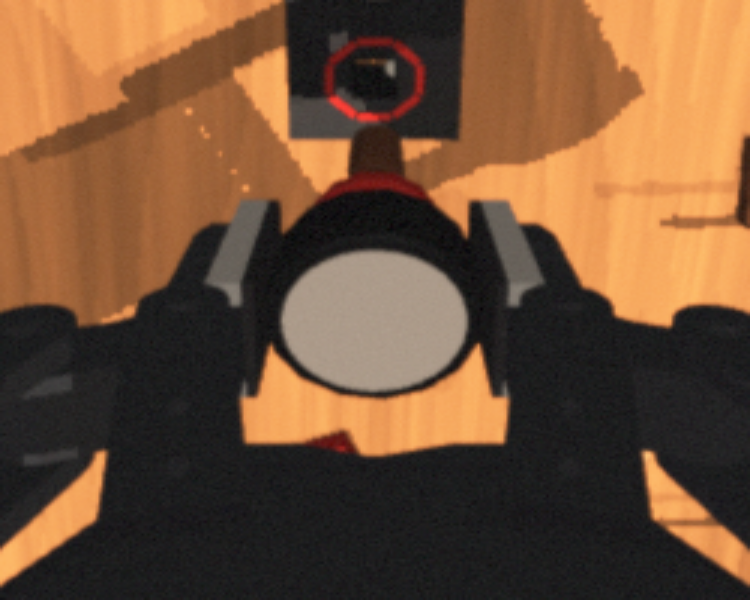

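```bash
python3 - <<'E'
from h import *
np.set_printoptions(precision=1,suppress=True)
w=load('w2');b=load('s2')
s=telemetry.read_state();R=np.array(s['orientation']);t=np.array(s['tcp_pos'])
P=lambda x,h:proj(w,t+R@np.array([x,0,-h])/1000)
print('cam in tool',R.T@(w['cam_to_world'][:3,3]-t)*1000)
for h in (6,8,11):
  for dx in (0,-2,-4,-6):
    print(h,dx,'face',P(dx,h),'edges',P(dx-17,h),P(dx+17,h),'footfar',P(dx+7,h-100),'collar far',P(dx+13.5,h-36))
print(proj(b,t+R@np.array([-.003,0,-.009])))
E
```

```text
cam in tool [  71.5   -0.2 -130.8]
6 0 face [252.3 259.3] edges [252.4 288.9] [252.3 227.8] footfar [252.  190.5] collar far [252.2 209.2]
6 -2 face [252.3 262.9] edges [252.4 292.2] [252.3 231.6] footfar [252.  192.8] collar far [252.2 212.3]
6 -4 face [252.3 266.5] edges [252.4 295.5] [252.3 235.4] footfar [252. 195.] collar far [252.2 215.4]
6 -6 face [252.3 270. ] edges [252.4 298.8] [252.3 239.2] footfar [252.  197.3] collar far [252.2 218.4]
8 0 face [252.3 261.4] edges [252.4 291.3] [252.3 229.5] footfar [252.  191.1] collar far [252.2 210.3]
8 -2 face [252.3 265. ] edges [252.4 294.7] [252.3 233.4] footfar [252.  193.4] collar far [252.2 213.5]
8 -4 face [252.3 268.6] edges [252.4 298. ] [252.3 237.2] footfar [252.  195.8] collar far [252.2 216.6]
8 -6 face [252.4 272.2] edges [252.4 301.3] [252.3 241. ] footfar [252. 198.] collar far [252.2 219.6]
11 0 face [252.4 264.7] edges [252.4 295. ] [252.3 232.1] footfar [252.  192.1] collar far [252.2 212.1]
11 -2 face [252.4 268.3] edges [252.4 298.5] [252.3 236.1] footfar [252.  194.5] collar far [252.2 215.3]
11 -4 face [252.4 272. ] edges [252.4 301.9] [252.3 240. ] footfar [252.  196.8] collar far [252.2 218.4]
11 -6 face [252.4 275.6] edges [252.4 305.2] [252.3 243.9] footfar [252.1 199.1] collar far [252.2 221.5]
[180.7 112.9]
```

```bash

python3 -m jog '[[[0,0,0,0.3,-0.2,6],[0,0,0,0,0,5.9],[-35,7,0,0,0,0],[-38,7,0,0,0,0],[-38,7,0,0,0,0],[-38,7,0,0,0,0],[-38,7,0,0,0,0],[-38,7,0,0,0,0],[-38,7,0,0,0,0],[-38,7,0,0,0,0]]]'
python3 -m jog '[[[-38,7,0,0,0,0],[-38,7,0,0,0,0],[-38,7,0,0,0,0],[-38,7,0,0,0,0],[-38,8,0,0,0,0],[-38,8,0,0,0,0],[-38,8,0,0,0,0],[-35,8,0,0,0,0],[-30,7,0,0,0,0],[0,0,0,0,0,0]]]'
python3 - <<'E'
from h import *
np.set_printoptions(precision=2,suppress=True)
to(458.2,-402.5,235,-10.2)
E
```

```text
time_s: 5.6
tcp_pos: [0.4489, 0.0019, 0.2352]
orientation: [[0.177, 0.984, -0.009], [0.984, -0.177, -0.003], [-0.004, -0.008, -1.0]]
contact_force: [1.1, 0.3, -1.3]
finger_gap: 0.0342
finger_force: 62.9
time_s: 6.43
tcp_pos: [0.4558, -0.3382, 0.2347]
orientation: [[0.182, 0.983, -0.01], [0.983, -0.182, -0.001], [-0.003, -0.01, -1.0]]
contact_force: [-0.0, 0.3, -1.2]
finger_gap: 0.0343
finger_force: 62.9
t 6.43 tcp [ 455.75 -338.23  234.71] F [-0.04  0.33 -1.2 ] gap 0.034323004928863914
turn(tool,deg) [-0.55  0.16 -0.29] shift if now [-62.75  14.11  -0.24] after turn [-62.82  13.79  -0.29]
```

```bash

python3 -m jog '[[[-32,7,0,-0.5,0.2,-0.3],[-31,7,0,0,0,0],[0,0,25,0,0,0],[0,0,25,0,0,0],[0,0,10,0,0,0],[0,0,0,0,0,0],[0,0,0,0,0,0]]]'
python3 - <<'E'
from h import *
np.set_printoptions(precision=2,suppress=True)
to(458.2,-402.5,172,-10.2)
w=shot('wrist','w4'); b=shot('side','s4');a=shot('scene','sc4')
s=telemetry.read_state();R=np.array(s['orientation']);t=np.array(s['tcp_pos'])
for x in (0,-3.3,-5): print(x,[proj(w,t+R@np.array([x,0,h])/1000) for h in (-9.5,90.5)])
r={'r0':(.4576,-.4058),'r1':(.4675,-.3511),'r2':(.4771,-.2973)}
for k,v in r.items(): print(k,proj(w,(*v,.0655)))
A=cv2.resize(w['color'][:340,130:380,::-1],(442,600));B=cv2.resize(b['color'][220:340,230:300,::-1],(350,600))
cv2.imwrite('pics/v4.png',np.hstack([A,B]))
E
```

```text
time_s: 7.02
tcp_pos: [0.4602, -0.3979, 0.1778]
orientation: [[0.172, 0.985, 0.002], [0.985, -0.172, 0.0], [0.001, 0.002, -1.0]]
contact_force: [0.9, 0.7, 0.6]
finger_gap: 0.0342
finger_force: 62.9
t 7.02 tcp [ 460.25 -397.87  177.82] F [0.88 0.66 0.56] gap 0.03421449579412699
turn(tool,deg) [ 0.13 -0.04  0.31] shift if now [-4.91 -1.24  5.82] after turn [-4.92 -1.2   5.82]
0 [array([257.22, 273.4 ]), array([256.46, 202.89])]
-3.3 [array([257.19, 279.74]), array([256.44, 206.81])]
-5 [array([257.18, 282.97]), array([256.44, 208.82])]
r0 [253.  201.8]
r1 [253.42 138.35]
r2 [253.72  67.09]
```

View pics/v4.png

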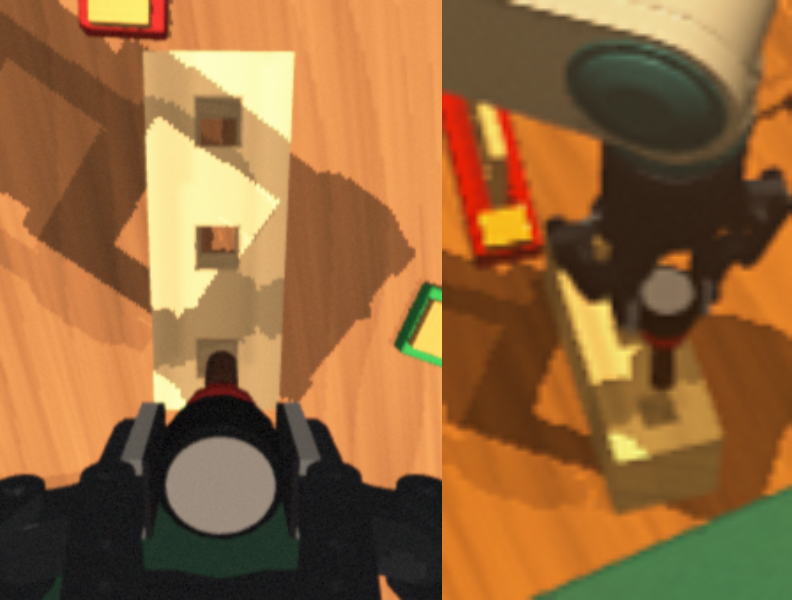

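```bash

python3 -m jog '[[[-5.2,-1.7,0,0,0,0.3],[0,0,8,0,0,0],[0,0,0,0,0,0],[0,0,0,0,0,0],[0,0,0,0,0,0]]]'
python3 - <<'E'
from h import *
np.set_printoptions(precision=2,suppress=True)
to(457.3,-402.8,170,-10.2)
E
```

```text
time_s: 7.58
tcp_pos: [0.4578, -0.4034, 0.1704]
orientation: [[0.177, 0.984, 0.004], [0.984, -0.177, -0.001], [-0.0, 0.004, -1.0]]
contact_force: [-0.1, -0.9, -1.5]
finger_gap: 0.0344
finger_force: 62.9
t 7.58 tcp [ 457.81 -403.43  170.37] F [-0.06 -0.88 -1.46] gap 0.03439951601476283
turn(tool,deg) [ 0.22  0.02 -0.02] shift if now [ 0.53 -0.62  0.37] after turn [ 0.53 -0.61  0.37]
```

```bash

python3 -m jog '[[[0,-0.5,8,0,0,0],[0,0,8,0,0,0],[0,0,8,0,0,0],[0,0,8,0,0,0],[0,0,0,0,0,0]]]'
python3 -m jog '[[[0,0,8,0,0,0],[0,0,8,0,0,0],[0,0,6,0,0,0],[0,0,0,0,0,0]]]'
```

```text
time_s: 8.0
tcp_pos: [0.4567, -0.4026, 0.1355]
orientation: [[0.177, 0.984, 0.001], [0.984, -0.177, 0.002], [0.002, 0.001, -1.0]]
contact_force: [1.0, 0.9, -1.5]
finger_gap: 0.0342
finger_force: 62.9
time_s: 8.33
tcp_pos: [0.457, -0.4029, 0.1145]
orientation: [[0.177, 0.984, 0.002], [0.984, -0.177, 0.001], [0.001, 0.002, -1.0]]
contact_force: [-0.8, 0.3, -2.1]
finger_gap: 0.0343
finger_force: 62.9
```

```bash

python3 -m jog '[[[0,0,6,0,0,0],[0,0,4,0,0,0],[0,0,3,0,0,0],[0,0,0,0,0,0]]]'
python3 -m jog '[[[0,0,2,0,0,0],[0,0,2,0,0,0],[0,0,0,0,0,0]]]'
```

```text
time_s: 8.67
tcp_pos: [0.4574, -0.4032, 0.1027]
orientation: [[0.177, 0.984, 0.003], [0.984, -0.177, -0.001], [-0.0, 0.003, -1.0]]
contact_force: [0.3, 0.4, -0.5]
finger_gap: 0.0345
finger_force: 62.9
time_s: 8.92
tcp_pos: [0.4579, -0.4037, 0.1002]
orientation: [[0.177, 0.984, 0.005], [0.984, -0.177, -0.002], [-0.001, 0.005, -1.0]]
contact_force: [-1.3, -0.3, 1.1]
finger_gap: 0.0343
finger_force: 63.2
```

```bash

python3 -m jog '[[[0,0,2,0,0,0],[0,0,2,0,0,0],[0,0,0,0,0,0],[0,0,0,0,0,0]]]'
```

```text
time_s: 9.25
tcp_pos: [0.4584, -0.4043, 0.1]
orientation: [[0.177, 0.984, 0.007], [0.984, -0.177, -0.005], [-0.003, 0.007, -1.0]]
contact_force: [-6.9, 6.6, 19.3]
finger_gap: 0.0342
finger_force: 65.2
```

```bash

python3 -m jog '[[[0,0,-1,0,0,0],[0,0,-1,0,0,0],[0,0,0,0,0,0],[0,0,0,0,0,0],[0,0,0,0,0,0],[0,0,0,0,0,0]]]' 65
python3 -m jog '[[[0,0,-10,0,0,0],[0,0,-30,0,0,0],[0,0,-35,0,0,0],[0,0,-35,0,0,0],[0,0,-20,0,0,0],[0,0,0,0,0,0]]]'
python3 - <<'E'
from h import *
np.set_printoptions(precision=2,suppress=True)
to(450,361,230,1.4)
b=shot('side','s5')
A=b['color'][250:340,230:320]
cv2.imwrite('pics/v5.png',cv2.resize(A[:,:,::-1],(540,540)))
E
```

```text
time_s: 9.75
tcp_pos: [0.4576, -0.4034, 0.0971]
orientation: [[0.177, 0.984, 0.003], [0.984, -0.177, -0.001], [-0.0, 0.004, -1.0]]
contact_force: [0.7, 0.7, 1.0]
finger_gap: 0.065
finger_force: 0.0
time_s: 10.25
tcp_pos: [0.4584, -0.4046, 0.2352]
orientation: [[0.177, 0.984, 0.012], [0.984, -0.177, -0.009], [-0.007, 0.013, -1.0]]
contact_force: [0.6, -0.6, 1.2]
finger_gap: 0.0651
finger_force: 0.0
t 10.25 tcp [ 458.44 -404.58  235.19] F [ 0.58 -0.55  1.17] gap 0.06514891718966984
turn(tool,deg) [  0.72   0.48 -11.61] shift if now [ 751.96 -144.08   -2.01] after turn [765.56  10.27   5.19]
```

View pics/v5.png

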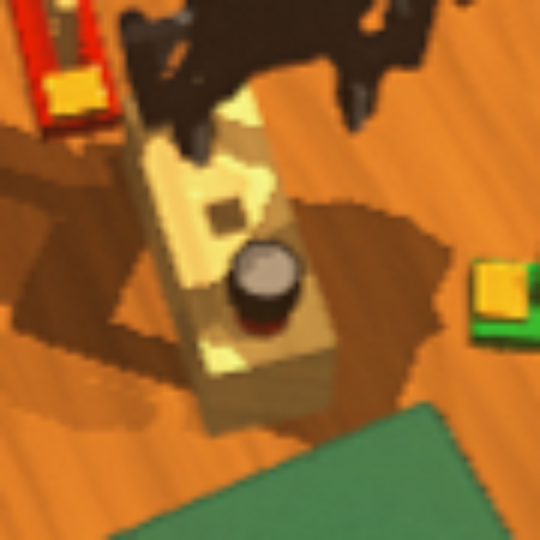

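```bash

python3 -m jog '[[[0,0,0,0.7,0.5,-6],[0,0,0,0,0,-5.6],[38,0,0,0,0,0],[40,0,0,0,0,0],[40,0,0,0,0,0],[40,0,0,0,0,0],[40,0,0,0,0,0],[40,0,0,0,0,0],[40,0,0,0,0,0],[40,0,0,0,0,0]]]'
python3 -m jog '[[[40,1,0,0,0,0],[40,1,0,0,0,0],[40,1,0,0,0,0],[40,1,0,0,0,0],[40,1,0,0,0,0],[40,1,0,0,0,0],[40,1,0,0,0,0],[40,1,0,0,0,0],[40,0,0,0,0,0],[40,0,0,0,0,0]]]'
python3 -m jog '[[[40,1,0,0,0,0],[5,0,20,0,0,0],[0,0,35,0,0,0],[0,0,20,0,0,0],[0,0,0,0,0,0]]]'
python3 - <<'E'
from h import *
np.set_printoptions(precision=2,suppress=True)
to(449.5,362.3,98,1.4)
E
```

```text
time_s: 11.13
tcp_pos: [0.4485, -0.0835, 0.2294]
orientation: [[-0.024, 1.0, -0.009], [1.0, 0.024, 0.009], [0.01, -0.009, -1.0]]
contact_force: [1.7, -0.2, -0.5]
finger_gap: 0.0651
finger_force: 0.0
time_s: 11.97
tcp_pos: [0.4469, 0.3165, 0.2328]
orientation: [[-0.024, 1.0, -0.009], [1.0, 0.024, 0.008], [0.008, -0.009, -1.0]]
contact_force: [0.5, -0.3, 0.7]
finger_gap: 0.0647
finger_force: 0.0
time_s: 12.38
tcp_pos: [0.4445, 0.3589, 0.1524]
orientation: [[-0.025, 1.0, -0.017], [1.0, 0.025, 0.002], [0.002, -0.017, -1.0]]
contact_force: [-0.2, -0.9, 0.0]
finger_gap: 0.0649
finger_force: 0.0
t 12.38 tcp [444.47 358.91 152.36] F [-0.2  -0.88  0.02] gap 0.06485112192100943
turn(tool,deg) [-0.97 -0.13  0.02] shift if now [ 3.13  6.03 54.27] after turn [ 3.26  5.12 54.36]
```

```bash

python3 -m jog '[[[3.2,5.1,0,-0.9,-0.1,0],[0,0,15,0,0,0],[0,0,0,0,0,0],[0,0,0,0,0,0]]]'
python3 - <<'E'
from h import *
np.set_printoptions(precision=2,suppress=True)
to(449.5,362.3,98,1.4)
E
```

```text
time_s: 12.72
tcp_pos: [0.4528, 0.3639, 0.1456]
orientation: [[-0.024, 1.0, 0.01], [1.0, 0.024, 0.008], [0.008, 0.01, -1.0]]
contact_force: [0.5, 0.3, 1.1]
finger_gap: 0.065
finger_force: 0.0
t 12.72 tcp [452.79 363.86 145.57] F [0.51 0.32 1.12] gap 0.065017251951057
turn(tool,deg) [ 0.57 -0.44 -0.04] shift if now [-1.85 -3.8  47.52] after turn [-1.48 -3.33 47.57]
```

```bash

for i in 1 2 3; do python3 -m jog '[[[0,0,0,0,0,0],[0,0,0,0,0,0]]]' | sed -n 2,3p; done
```

```text
tcp_pos: [0.4529, 0.364, 0.1459]
orientation: [[-0.024, 1.0, 0.011], [1.0, 0.024, 0.009], [0.008, 0.011, -1.0]]
tcp_pos: [0.4526, 0.3638, 0.145]
orientation: [[-0.024, 1.0, 0.01], [1.0, 0.024, 0.008], [0.008, 0.01, -1.0]]
tcp_pos: [0.4524, 0.3638, 0.1445]
orientation: [[-0.024, 1.0, 0.009], [1.0, 0.024, 0.008], [0.007, 0.009, -1.0]]
```

```bash

python3 -m jog '[[[-1.5,-3,0,0.5,-0.4,0],[0,0,15,0,0,0],[0,0,15,0,0,0],[0,0,10,0,0,0],[0,0,6,0,0,0],[0,0,0,0,0,0],[0,0,0,0,0,0]]]'
python3 - <<'E'
from h import *
np.set_printoptions(precision=2,suppress=True)
to(449.5,362.3,98,1.4)
E
```

```text
time_s: 13.8
tcp_pos: [0.4494, 0.3622, 0.0985]
orientation: [[-0.024, 1.0, -0.0], [1.0, 0.024, 0.0], [0.0, -0.0, -1.0]]
contact_force: [0.1, -0.6, -0.6]
finger_gap: 0.0653
finger_force: 0.0
t 13.80 tcp [449.4  362.24  98.48] F [ 0.11 -0.56 -0.56] gap 0.06530683340256474
turn(tool,deg) [-0.   -0.01 -0.01] shift if now [0.06 0.1  0.48] after turn [0.06 0.1  0.48]
```

Centred. Next: grip, then a slow pull.

```bash

python3 -m jog '[[[0,0,0,0,0,0],[0,0,0,0,0,0],[0,0,0,0,0,0],[0,0,0,0,0,0],[0,0,0,0,0,0],[0,0,0,0,0,0],[0,0,0,0,0,0]]]' 0 60
python3 -m jog '[[[0,0,-2,0,0,0],[0,0,-2,0,0,0],[0,0,-2,0,0,0],[0,0,-2,0,0,0],[0,0,-3,0,0,0],[0,0,-3,0,0,0],[0,0,-10,0,0,0]]]'
python3 -m jog '[[[0,0,-20,0,0,0],[0,0,-25,0,0,0],[0,0,-30,0,0,0],[0,0,-30,0,0,0],[0,0,-10,0,0,0],[0,0,0,0,0,0]]]'
python3 - <<'E'
from h import *
np.set_printoptions(precision=2,suppress=True)
to(467,-351.1,235,-10.2)
E
```

```text
time_s: 14.38
tcp_pos: [0.4499, 0.3625, 0.0995]
orientation: [[-0.024, 1.0, 0.002], [1.0, 0.024, 0.001], [0.001, 0.002, -1.0]]
contact_force: [-0.5, -0.5, 4.3]
finger_gap: 0.0346
finger_force: 59.7
time_s: 14.97
tcp_pos: [0.4487, 0.3615, 0.1204]
orientation: [[-0.024, 1.0, -0.003], [1.0, 0.024, -0.002], [-0.002, -0.003, -1.0]]
contact_force: [-0.3, 0.3, -8.7]
finger_gap: 0.0341
finger_force: 61.0
time_s: 15.47
tcp_pos: [0.4506, 0.3631, 0.2428]
orientation: [[-0.024, 1.0, 0.008], [1.0, 0.024, 0.006], [0.006, 0.008, -1.0]]
contact_force: [0.8, 0.5, -0.1]
finger_gap: 0.0343
finger_force: 62.1
t 15.47 tcp [450.63 363.1  242.84] F [ 0.78  0.53 -0.05] gap 0.03433873020546865
turn(tool,deg) [ 0.43 -0.37 11.59] shift if now [-714.42   -0.95    3.77] after turn [-700.01  142.59    7.84]
```

```bash

python3 -m jog '[[[0,0,0,0.4,-0.4,6],[0,0,0,0,0,5.6],[-38,8,0,0,0,0],[-39,8,0,0,0,0],[-39,8,0,0,0,0],[-39,8,0,0,0,0],[-39,8,0,0,0,0],[-39,8,0,0,0,0],[-39,8,0,0,0,0],[-39,8,0,0,0,0]]]'
python3 -m jog '[[[-39,8,0,0,0,0],[-39,8,0,0,0,0],[-39,8,0,0,0,0],[-39,8,0,0,0,0],[-39,8,0,0,0,0],[-39,8,0,0,0,0],[-39,8,0,0,0,0],[-39,8,0,0,0,0],[-39,7,0,0,0,0],[0,0,0,0,0,0]]]'
python3 - <<'E'
from h import *
np.set_printoptions(precision=2,suppress=True)
to(466.9,-350.9,180,-10.2)
E
```

```text
time_s: 16.3
tcp_pos: [0.4564, 0.043, 0.238]
orientation: [[0.177, 0.984, -0.009], [0.984, -0.177, -0.006], [-0.008, -0.007, -1.0]]
contact_force: [1.2, -1.1, -1.7]
finger_gap: 0.0341
finger_force: 62.1
time_s: 17.13
tcp_pos: [0.4631, -0.3188, 0.2387]
orientation: [[0.183, 0.983, -0.01], [0.983, -0.183, -0.006], [-0.008, -0.009, -1.0]]
contact_force: [0.6, -0.4, -0.4]
finger_gap: 0.0345
finger_force: 62.1
t 17.13 tcp [ 463.13 -318.77  238.73] F [ 0.64 -0.43 -0.44] gap 0.0345304699143563
turn(tool,deg) [-0.52  0.47 -0.35] shift if now [-30.41  10.13  58.89] after turn [-30.95   9.4   58.73]
```

```bash

python3 -m jog '[[[-31,9.4,0,-0.5,0.4,-0.3],[0,0,20,0,0,0],[0,0,20,0,0,0],[0,0,15,0,0,0],[0,0,0,0,0,0],[0,0,0,0,0,0],[0,0,0,0,0,0]]]'
python3 - <<'E'
from h import *
np.set_printoptions(precision=2,suppress=True)
to(466.9,-350.9,180,-10.2)
E
```

```text
time_s: 17.72
tcp_pos: [0.469, -0.3454, 0.1875]
orientation: [[0.172, 0.985, 0.003], [0.985, -0.172, -0.002], [-0.001, 0.004, -1.0]]
contact_force: [0.6, 0.3, -0.2]
finger_gap: 0.0341
finger_force: 62.1
t 17.72 tcp [ 469.   -345.44  187.52] F [ 0.56  0.29 -0.23] gap 0.034058499344929855
turn(tool,deg) [0.21 0.06 0.3 ] shift if now [-5.73 -1.16  7.53] after turn [-5.74 -1.1   7.52]
```

```bash

python3 -m jog '[[[-5.7,-1.1,0,0.2,0,0.3],[0,0,10,0,0,0],[0,0,5,0,0,0],[0,0,0,0,0,0],[0,0,0,0,0,0],[0,0,0,0,0,0]]]'
python3 - <<'E'
from h import *
np.set_printoptions(precision=2,suppress=True)
to(466.9,-350.9,172,-10.2)
w=shot('wrist','w6')
s=telemetry.read_state();R=np.array(s['orientation']);t=np.array(s['tcp_pos'])
c=w['color']; m=(c.min(2)>110)&(abs(c.max(2).astype(int)-c.min(2))<45);m=m.astype(np.uint8)
n,l,S,C=cv2.connectedComponentsWithStats(m)
for i in range(1,n):
    if S[i,4]>300: print(S[i],C[i])
print(proj(w,t+R@np.array([0,0,-9.5])/1000))
E
```

```text
time_s: 18.22
tcp_pos: [0.4667, -0.3509, 0.1718]
orientation: [[0.177, 0.984, -0.001], [0.984, -0.177, -0.001], [-0.001, -0.001, -1.0]]
contact_force: [0.5, 0.3, -0.6]
finger_gap: 0.0341
finger_force: 62.1
t 18.22 tcp [ 466.71 -350.88  171.81] F [ 0.49  0.29 -0.61] gap 0.03406377131190966
turn(tool,deg) [-0.03  0.04 -0.01] shift if now [ 0.01  0.19 -0.19] after turn [ 0.01  0.19 -0.19]
[ 224  244   62   54 2612] [254.46 270.12]
[255.39 269.07]
```

```bash

python3 -m jog '[[[0,0,8,0,0,0],[0,0,8,0,0,0],[0,0,8,0,0,0],[0,0,8,0,0,0],[0,0,0,0,0,0]]]'
python3 -m jog '[[[0,0,8,0,0,0],[0,0,8,0,0,0],[0,0,6,0,0,0],[0,0,0,0,0,0]]]'
```

```text
time_s: 18.68
tcp_pos: [0.4658, -0.3502, 0.1368]
orientation: [[0.177, 0.984, -0.004], [0.984, -0.177, 0.002], [0.002, -0.004, -1.0]]
contact_force: [-0.6, 0.4, -1.4]
finger_gap: 0.0343
finger_force: 62.1
time_s: 19.02
tcp_pos: [0.466, -0.3505, 0.1157]
orientation: [[0.177, 0.984, -0.003], [0.984, -0.177, 0.001], [0.001, -0.003, -1.0]]
contact_force: [0.3, 1.3, -1.4]
finger_gap: 0.0342
finger_force: 62.1
```

```bash

python3 -m jog '[[[0,0,6,0,0,0],[0,0,5,0,0,0],[0,0,3,0,0,0],[0,0,0,0,0,0]]]'
python3 -m jog '[[[0,0,2,0,0,0],[0,0,2,0,0,0],[0,0,1,0,0,0],[0,0,0,0,0,0]]]'
```

```text
time_s: 19.35
tcp_pos: [0.4663, -0.3507, 0.1028]
orientation: [[0.177, 0.984, -0.002], [0.984, -0.177, 0.0], [0.0, -0.002, -1.0]]
contact_force: [0.7, 0.0, -2.2]
finger_gap: 0.0345
finger_force: 62.1
time_s: 19.68
tcp_pos: [0.4668, -0.3512, 0.0995]
orientation: [[0.177, 0.984, -0.0], [0.984, -0.177, -0.001], [-0.001, 0.0, -1.0]]
contact_force: [-0.6, 0.4, 2.7]
finger_gap: 0.0343
finger_force: 62.5
```

```bash

python3 -m jog '[[[0,0,1.5,0,0,0],[0,0,1.5,0,0,0],[0,0,0,0,0,0],[0,0,0,0,0,0]]]'
python3 -m jog '[[[0,0,-1,0,0,0],[0,0,-1,0,0,0],[0,0,0,0,0,0],[0,0,0,0,0,0],[0,0,0,0,0,0],[0,0,0,0,0,0]]]' 65
python3 -m jog '[[[0,0,-10,0,0,0],[0,0,-30,0,0,0],[0,0,-35,0,0,0],[0,0,-35,0,0,0],[0,0,-20,0,0,0],[0,0,0,0,0,0]]]'
python3 - <<'E'
from h import *
np.set_printoptions(precision=2,suppress=True)
to(448,417.5,230,1.4)
E
```

```text
time_s: 20.02
tcp_pos: [0.467, -0.3514, 0.0994]
orientation: [[0.177, 0.984, 0.001], [0.984, -0.177, -0.002], [-0.002, 0.001, -1.0]]
contact_force: [-8.2, 6.1, 19.9]
finger_gap: 0.0342
finger_force: 64.3
time_s: 20.52
tcp_pos: [0.4665, -0.3509, 0.0974]
orientation: [[0.177, 0.984, -0.001], [0.984, -0.177, -0.0], [-0.0, -0.001, -1.0]]
contact_force: [-0.6, -0.2, -0.3]
finger_gap: 0.0649
finger_force: 0.0
time_s: 21.02
tcp_pos: [0.4681, -0.3521, 0.2352]
orientation: [[0.177, 0.984, 0.008], [0.984, -0.177, -0.008], [-0.006, 0.009, -1.0]]
contact_force: [-0.3, -1.4, 0.3]
finger_gap: 0.065
finger_force: 0.0
t 21.02 tcp [ 468.11 -352.07  235.17] F [-0.3  -1.38  0.33] gap 0.0649591117163829
turn(tool,deg) [  0.47   0.41 -11.61] shift if now [ 753.82 -156.27   -0.92] after turn [769.83  -1.31   5.17]
```

```bash

python3 -m jog '[[[0,0,0,0.4,0.4,-6],[0,0,0,0,0,-5.6],[38,0,0,0,0,0],[40,0,0,0,0,0],[40,0,0,0,0,0],[40,0,0,0,0,0],[40,0,0,0,0,0],[40,0,0,0,0,0],[40,0,0,0,0,0],[40,0,0,0,0,0]]]'
python3 -m jog '[[[40,0,0,0,0,0],[40,0,0,0,0,0],[40,0,0,0,0,0],[40,0,0,0,0,0],[40,0,0,0,0,0],[40,0,0,0,0,0],[40,0,0,0,0,0],[40,0,0,0,0,0],[40,0,0,0,0,0],[40,0,0,0,0,0]]]'
python3 -m jog '[[[40,0,0,0,0,0],[10,0,20,0,0,0],[0,0,35,0,0,0],[0,0,20,0,0,0],[0,0,0,0,0,0],[0,0,0,0,0,0],[0,0,0,0,0,0]]]'
python3 - <<'E'
from h import *
np.set_printoptions(precision=2,suppress=True)
to(448,417.7,98,1.4)
E
```

```text
time_s: 21.85
tcp_pos: [0.4584, -0.0312, 0.2302]
orientation: [[-0.024, 1.0, -0.007], [1.0, 0.024, 0.007], [0.007, -0.006, -1.0]]
contact_force: [0.9, -0.0, 0.1]
finger_gap: 0.0651
finger_force: 0.0
time_s: 22.68
tcp_pos: [0.4487, 0.3688, 0.233]
orientation: [[-0.024, 1.0, -0.007], [1.0, 0.024, 0.007], [0.007, -0.007, -1.0]]
contact_force: [1.0, -0.4, 0.2]
finger_gap: 0.0652
finger_force: 0.0
time_s: 23.27
tcp_pos: [0.4483, 0.4177, 0.1606]
orientation: [[-0.024, 1.0, -0.005], [1.0, 0.024, 0.009], [0.009, -0.004, -1.0]]
contact_force: [-0.1, 0.3, 0.3]
finger_gap: 0.0647
finger_force: 0.0
t 23.27 tcp [448.31 417.67 160.6 ] F [-0.06  0.31  0.26] gap 0.06472171382098647
turn(tool,deg) [-0.25 -0.52 -0.03] shift if now [-0.53 -0.03 62.6 ] after turn [ 0.04 -0.31 62.6 ]
```

```bash

python3 -m jog '[[[0,0,15,-0.2,-0.5,0],[0,0,15,0,0,0],[0,0,15,0,0,0],[0,0,10,0,0,0],[0,0,6,0,0,0],[0,0,0,0,0,0],[0,0,0,0,0,0]]]'
python3 - <<'E'
from h import *
np.set_printoptions(precision=2,suppress=True)
to(448,417.7,98,1.4)
E
```

```text
time_s: 23.85
tcp_pos: [0.4477, 0.4175, 0.098]
orientation: [[-0.024, 1.0, -0.002], [1.0, 0.024, -0.001], [-0.001, -0.002, -1.0]]
contact_force: [-0.4, 0.7, 1.1]
finger_gap: 0.0648
finger_force: 0.0
t 23.85 tcp [447.68 417.55  97.97] F [-0.4   0.71  1.08] gap 0.0647622851257791
turn(tool,deg) [-0.14  0.05 -0.02] shift if now [ 0.15  0.32 -0.03] after turn [ 0.14  0.32 -0.03]
```

```bash

python3 -m jog '[[[0,0,0,0,0,0],[0,0,0,0,0,0],[0,0,0,0,0,0],[0,0,0,0,0,0],[0,0,0,0,0,0],[0,0,0,0,0,0],[0,0,0,0,0,0]]]' 0 60
python3 -m jog '[[[0,0,-2,0,0,0],[0,0,-2,0,0,0],[0,0,-2,0,0,0],[0,0,-2,0,0,0],[0,0,-3,0,0,0],[0,0,-3,0,0,0],[0,0,-10,0,0,0]]]'
python3 -m jog '[[[0,0,-20,0,0,0],[0,0,-25,0,0,0],[0,0,-30,0,0,0],[0,0,-30,0,0,0],[0,0,-10,0,0,0],[0,0,0,0,0,0]]]'
python3 - <<'E'
from h import *
np.set_printoptions(precision=2,suppress=True)
to(476.4,-297.1,235,-10.2)
E
```

```text
time_s: 24.43
tcp_pos: [0.4479, 0.4179, 0.0988]
orientation: [[-0.024, 1.0, -0.001], [1.0, 0.024, 0.0], [0.0, -0.001, -1.0]]
contact_force: [-0.2, -0.1, 5.2]
finger_gap: 0.0341
finger_force: 59.8
time_s: 25.02
tcp_pos: [0.447, 0.4166, 0.1193]
orientation: [[-0.024, 1.0, -0.006], [1.0, 0.024, -0.004], [-0.004, -0.006, -1.0]]
contact_force: [2.8, 0.9, -10.0]
finger_gap: 0.0338
finger_force: 61.0
time_s: 25.52
tcp_pos: [0.4488, 0.4186, 0.2423]
orientation: [[-0.024, 1.0, 0.004], [1.0, 0.024, 0.005], [0.005, 0.004, -1.0]]
contact_force: [-0.3, -1.2, -0.8]
finger_gap: 0.0341
finger_force: 62.0
t 25.52 tcp [448.79 418.63 242.27] F [-0.31 -1.17 -0.75] gap 0.03411912902482538
turn(tool,deg) [ 0.21 -0.29 11.6 ] shift if now [-716.21   10.14    3.97] after turn [-699.53  153.92    7.27]
```

```bash

python3 -m jog '[[[0,0,0,0.2,-0.3,6],[0,0,0,0,0,5.6],[-38,8.5,0,0,0,0],[-39,8.5,0,0,0,0],[-39,8.5,0,0,0,0],[-39,8.5,0,0,0,0],[-39,8.5,0,0,0,0],[-39,8.5,0,0,0,0],[-39,8.5,0,0,0,0],[-39,8.5,0,0,0,0]]]'
python3 -m jog '[[[-39,8.5,0,0,0,0],[-39,8.5,0,0,0,0],[-39,8.5,0,0,0,0],[-39,8.5,0,0,0,0],[-39,8.5,0,0,0,0],[-39,8.5,0,0,0,0],[-39,8.5,0,0,0,0],[-39,8.5,0,0,0,0],[-38,8.5,0,0,0,0],[-38,8.5,0,0,0,0]]]'
python3 -m jog '[[[0,0,20,0,0,0],[0,0,20,0,0,0],[0,0,15,0,0,0],[0,0,0,0,0,0],[0,0,0,0,0,0],[0,0,0,0,0,0]]]'
python3 - <<'E'
from h import *
np.set_printoptions(precision=2,suppress=True)
to(476.4,-297.1,175,-10.2)
E
```

```text
time_s: 26.35
tcp_pos: [0.4587, 0.0978, 0.2371]
orientation: [[0.177, 0.984, -0.009], [0.984, -0.177, -0.007], [-0.008, -0.007, -1.0]]
contact_force: [0.6, 0.1, -0.3]
finger_gap: 0.0346
finger_force: 62.0
time_s: 27.18
tcp_pos: [0.4737, -0.2991, 0.2394]
orientation: [[0.177, 0.984, -0.008], [0.984, -0.177, -0.005], [-0.006, -0.007, -1.0]]
contact_force: [0.5, -0.2, -1.0]
finger_gap: 0.0342
finger_force: 62.0
time_s: 27.68
tcp_pos: [0.4743, -0.2977, 0.1866]
orientation: [[0.177, 0.984, -0.006], [0.984, -0.177, -0.007], [-0.008, -0.005, -1.0]]
contact_force: [0.9, -0.4, 1.2]
finger_gap: 0.0341
finger_force: 62.0
t 27.68 tcp [ 474.32 -297.7   186.63] F [ 0.92 -0.35  1.19] gap 0.034078149998475075
turn(tool,deg) [-0.27  0.45  0.  ] shift if now [ 1.05  2.   11.61] after turn [ 0.96  1.94 11.63]
```

```bash

python3 -m jog '[[[1,2,0,-0.3,0.4,0],[0,0,8,0,0,0],[0,0,6,0,0,0],[0,0,0,0,0,0],[0,0,0,0,0,0],[0,0,0,0,0,0]]]'
python3 - <<'E'
from h import *
np.set_printoptions(precision=2,suppress=True)
to(476.4,-297.1,172,-10.2)
E
```

```text
time_s: 28.18
tcp_pos: [0.4762, -0.2971, 0.1719]
orientation: [[0.177, 0.984, -0.0], [0.984, -0.177, -0.001], [-0.001, -0.0, -1.0]]
contact_force: [0.7, -0.1, -0.7]
finger_gap: 0.0345
finger_force: 62.0
t 28.18 tcp [ 476.25 -297.12  171.94] F [ 0.65 -0.1  -0.74] gap 0.03450579274409258
turn(tool,deg) [-0.01  0.04 -0.01] shift if now [ 0.05  0.14 -0.06] after turn [ 0.05  0.14 -0.06]
```

```bash

python3 -m jog '[[[0,0,8,0,0,0],[0,0,8,0,0,0],[0,0,8,0,0,0],[0,0,8,0,0,0],[0,0,0,0,0,0]]]'
python3 -m jog '[[[0,0,8,0,0,0],[0,0,8,0,0,0],[0,0,6,0,0,0],[0,0,0,0,0,0]]]'
```

```text
time_s: 28.6
tcp_pos: [0.4753, -0.2965, 0.1371]
orientation: [[0.177, 0.984, -0.004], [0.984, -0.177, 0.002], [0.001, -0.004, -1.0]]
contact_force: [-0.9, 0.5, -1.3]
finger_gap: 0.0343
finger_force: 62.0
time_s: 28.93
tcp_pos: [0.4755, -0.2967, 0.116]
orientation: [[0.177, 0.984, -0.003], [0.984, -0.177, 0.001], [0.001, -0.003, -1.0]]
contact_force: [-0.1, 0.5, -0.7]
finger_gap: 0.0346
finger_force: 62.0
```

```bash

python3 -m jog '[[[0,0,6,0,0,0],[0,0,5,0,0,0],[0,0,3,0,0,0],[0,0,0,0,0,0]]]'
python3 -m jog '[[[0,0,2,0,0,0],[0,0,2,0,0,0],[0,0,1.5,0,0,0],[0,0,0,0,0,0]]]'
```

```text
time_s: 29.27
tcp_pos: [0.4759, -0.297, 0.103]
orientation: [[0.177, 0.984, -0.001], [0.984, -0.177, 0.0], [-0.0, -0.001, -1.0]]
contact_force: [0.4, 0.5, -2.0]
finger_gap: 0.0345
finger_force: 62.0
time_s: 29.6
tcp_pos: [0.4764, -0.2973, 0.0988]
orientation: [[0.177, 0.984, 0.0], [0.984, -0.177, -0.001], [-0.001, 0.0, -1.0]]
contact_force: [0.0, -0.2, 1.0]
finger_gap: 0.0346
finger_force: 62.3
```

```bash

python3 -m jog '[[[0,0,1.5,0,0,0],[0,0,1.5,0,0,0],[0,0,0,0,0,0],[0,0,0,0,0,0]]]'
python3 -m jog '[[[0,0,-1,0,0,0],[0,0,-1,0,0,0],[0,0,0,0,0,0],[0,0,0,0,0,0],[0,0,0,0,0,0],[0,0,0,0,0,0]]]' 65
python3 -m jog '[[[0,0,-10,0,0,0],[0,0,-30,0,0,0],[0,0,-35,0,0,0],[0,0,-35,0,0,0],[0,0,-20,0,0,-7],[0,0,0,0,0,-7],[0,0,0,0,0,0]]]'
python3 -m jog '[[[40,0,0,0,0,0],[40,0,0,0,0,0],[40,0,0,0,0,0],[40,0,0,0,0,0],[40,0,0,0,0,0],[40,0,0,0,0,0],[40,0,0,0,0,0],[40,0,0,0,0,0],[40,0,0,0,0,0],[40,0,0,0,0,0]]]'
python3 -m jog '[[[40,-10,0,0,0,0],[40,-10,0,0,0,0],[40,-10,0,0,0,0],[40,-10,0,0,0,0],[0,0,0,0,0,0],[0,0,0,0,0,0]]]'
python3 - <<'E'
from h import *
np.set_printoptions(precision=2,suppress=True)
to(449,230,235,4.3)
a=shot('scene','sc7');b=shot('side','s7');w=shot('wrist','w7')
A=cv2.resize(a['color'][95:210,180:310,::-1],(520,460))
B=cv2.resize(b['color'][190:300,190:260,::-1],(280,440));B=np.vstack([B,np.zeros((20,280,3),np.uint8)])
C=cv2.resize(b['color'][255:325,240:310,::-1],(140,140));D=cv2.resize(a['color'][95:155,160:220,::-1],(140,140))
cv2.imwrite('pics/v7.png',np.vstack([np.hstack([A,B]),np.hstack([C,D,np.zeros((140,520,3),np.uint8)])]))
E
```

```text
time_s: 29.93
tcp_pos: [0.4767, -0.2976, 0.0987]
orientation: [[0.177, 0.984, 0.001], [0.984, -0.177, -0.002], [-0.002, 0.002, -1.0]]
contact_force: [-6.3, 4.8, 17.2]
finger_gap: 0.0345
finger_force: 64.1
time_s: 30.43
tcp_pos: [0.4761, -0.2971, 0.0971]
orientation: [[0.177, 0.984, -0.001], [0.984, -0.177, -0.0], [-0.0, -0.001, -1.0]]
contact_force: [0.2, -0.2, 0.2]
finger_gap: 0.065
finger_force: 0.0
time_s: 31.02
tcp_pos: [0.4768, -0.2975, 0.2302]
orientation: [[-0.07, 0.998, 0.003], [0.998, 0.07, -0.003], [-0.003, 0.003, -1.0]]
contact_force: [0.4, 1.3, -0.3]
finger_gap: 0.0648
finger_force: 0.0
time_s: 31.85
tcp_pos: [0.4489, 0.1038, 0.2267]
orientation: [[-0.062, 0.998, -0.001], [0.998, 0.062, -0.001], [-0.001, -0.001, -1.0]]
contact_force: [1.0, 0.1, 0.2]
finger_gap: 0.0653
finger_force: 0.0
time_s: 32.35
tcp_pos: [0.3982, 0.2605, 0.2263]
orientation: [[-0.067, 0.998, -0.002], [0.998, 0.067, -0.002], [-0.001, -0.002, -1.0]]
contact_force: [-0.1, 0.4, -0.1]
finger_gap: 0.0649
finger_force: 0.0
t 32.35 tcp [398.17 260.47 226.33] F [-0.14  0.42 -0.1 ] gap 0.06490231386096366
turn(tool,deg) [-0.11  0.08 -0.47] shift if now [-33.81  48.66  -8.72] after turn [-34.19  48.4   -8.67]
```

View pics/v7.png

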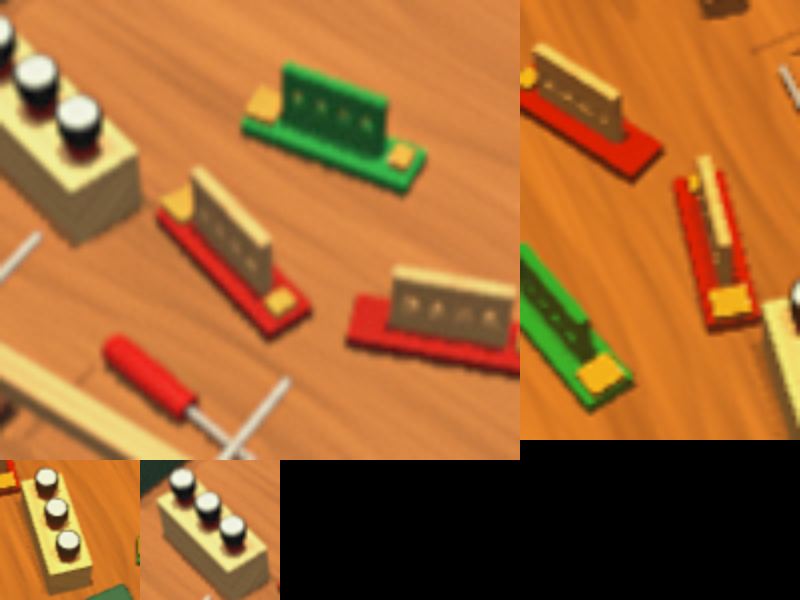

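All three knobs are seated. Lever_a has been knocked: it is now at scene (294,165). Measuring again.

```bash
python3 - <<'E'
from h import *
np.set_printoptions(precision=1,suppress=True)
a=load('sc7');b=load('s7')
A=lambda x,y:(180+x/4-.4,95+y/4-.4);B=lambda x,y:(190+(x-520)/4-.4,190+y/4-.4)
for n,p,q in [('A-',A(395,269),B(620,98)),('A+',A(516,291),B(538,47)),('C+',A(270,242),B(705,158)),('C-',A(195,171),B(726,245))]:
    x,r=tri([(a,*p),(b,*q)]);print(n,x*1000,r[0])
E
```

```text
A- [423.8 -36.7  77.5] 2.0052824620901744
A+ [382.4  43.6  77.7] 0.9113366754562114
C+ [ 462.7 -123.5   76.7] 2.0449976275281214
C- [ 444.6 -210.3   76.6] 0.30142751572846166
```

```bash

python3 -m jog '[[[0,0,0,0,0,-5.9],[0,0,0,0,0,-5.9],[0,0,0,0,0,-5.9],[0,0,0,0,0,-5.8],[-36,-14,0,0,0,0],[-36,-14,0,0,0,0],[-36,-14,0,0,0,0],[-36,-14,0,0,0,0],[-36,-14,0,0,0,0],[-36,-14,0,0,0,0]]]' 50
python3 -m jog '[[[-36,-14,0,0,0,0],[-36,-14,0,0,0,0],[0,0,0,0,0,0],[0,0,0,0,0,0],[0,0,0,0,0,0]]]'
cat > lev.py <<'E'
from h import *
np.set_printoptions(precision=1,suppress=True)
def seg(w,z,hint):
    hsv=cv2.cvtColor(w['color'],cv2.COLOR_RGB2HSV)
    m=(((hsv[...,0]<6)|(hsv[...,0]>174))&(hsv[...,1]>150)&(hsv[...,2]>60)).astype(np.uint8)
    m=cv2.morphologyEx(m,cv2.MORPH_CLOSE,np.ones((25,25),np.uint8))
    n,l,S,C=cv2.connectedComponentsWithStats(m)
    for i in range(1,n):
        if S[i,4]<800: continue
        ys,xs=np.where(l==i); H=cv2.convexHull(np.c_[xs,ys].astype(np.float32))[:,0]
        P=np.array([atz(w,u,v,z)[:2]*1000 for u,v in H],np.float32)
        print(S[i],cv2.minAreaRect(P))
E
python3 - <<'E'
from lev import *
w=shot('wrist','w8'); seg(w,.016,0); to(403,3.5,230,27.3)
cv2.imwrite('pics/w8b.png',w['color'][:,:,::-1])
E
```

```text
time_s: 33.33
tcp_pos: [0.4234, 0.0253, 0.2274]
orientation: [[-0.455, 0.891, 0.0], [0.891, 0.455, -0.001], [-0.001, -0.0, -1.0]]
contact_force: [1.2, -0.1, 0.0]
finger_gap: 0.0496
finger_force: 0.0
time_s: 33.75
tcp_pos: [0.4316, -0.0491, 0.2272]
orientation: [[-0.456, 0.89, -0.001], [0.89, 0.456, -0.0], [0.0, -0.001, -1.0]]
contact_force: [0.4, 0.2, -0.9]
finger_gap: 0.0502
finger_force: 0.0
[ 206   48   71  226 7157] ((431.8187561035156, -57.911102294921875), (81.66636657714844, 287.32305908203125), 18.135379791259766)
t 33.80 tcp [431.6 -48.3 227.2] F [-0.1  0.   0.2] gap 0.049888766337236545
turn(tool,deg) [-0.   0.  -0.1] shift if now [59.2 -1.8 -2.8] after turn [59.2 -1.7 -2.8]
```

View pics/w8b.png

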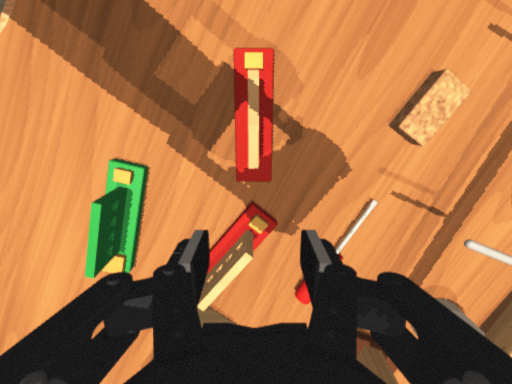

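```bash
python3 - <<'E'
from lev import *
w=load('w8')
c=[atz(w,u,v,.016)*1000 for u,v in [(235,47.5),(273,47.5),(237,181.5),(271.5,181.5)]]
t=(c[0]+c[1])/2;b=(c[2]+c[3])/2
print('beam',t,b,'len',np.linalg.norm(t-b),'w',np.linalg.norm(c[0]-c[1]),np.linalg.norm(c[2]-c[3]),'mid',(t+b)/2,'ang',np.degrees(np.arctan2(*(t-b)[1::-1])))
p=atz(w,253.5,67,.078)*1000;q=atz(w,253.5,168,.078)*1000
print('web',p,q,np.linalg.norm(p-q),(p+q)/2)
# clean mask of lever A
hsv=cv2.cvtColor(w['color'],cv2.COLOR_RGB2HSV)
m=(((hsv[...,0]<6)|(hsv[...,0]>174))&(hsv[...,1]>150)&(hsv[...,2]>60)).astype(np.uint8);m[195:]=0;m[:,:200]=0;m[:,300:]=0
ys,xs=np.where(m);P=np.array([atz(w,u,v,.016)[:2]*1000 for u,v in zip(xs,ys)],np.float32);print(cv2.minAreaRect(P))
for n,p in dict(t1=(.5913,.0025,.1564)).items(): print(proj(w,p))
E
```

```text
beam [369.2  70.2  16. ] [437.7 -62.7  16. ] len 149.56335163415812 w 41.09069526322917 42.49675175158074 mid [403.4   3.7  16. ] ang 117.25894617355833
web [381.4  45.5  78. ] [423.4 -36.6  78. ] 92.23709993472275 [402.4   4.5  78. ]
((402.19635009765625, 3.9023056030273438), (43.51049041748047, 147.20477294921875), 27.214128494262695)
[472.  242.7]
```

```bash

python3 -m jog '[[[35,-1,0,0,0,0],[34.5,-0.5,0,0,0,0],[0,0,35,0,0,0],[0,0,35,0,0,0],[0,0,30,0,0,0],[0,0,0,0,0,0],[0,0,0,0,0,0],[0,0,0,0,0,0]]]' 40
python3 - <<'E'
from h import *
np.set_printoptions(precision=2,suppress=True)
to(398.4,12.9,76,27.3)
E
```

```text
time_s: 34.47
tcp_pos: [0.3995, 0.0131, 0.1293]
orientation: [[-0.459, 0.888, 0.002], [0.888, 0.459, -0.001], [-0.002, 0.002, -1.0]]
contact_force: [0.8, -0.0, 0.8]
finger_gap: 0.0402
finger_force: 0.0
t 34.47 tcp [399.54  13.14 129.31] F [ 0.8  -0.03  0.79] gap 0.04021773333640901
turn(tool,deg) [0.1  0.09 0.03] shift if now [ 0.4  -1.22 53.31] after turn [ 0.31 -1.12 53.31]
```

```bash

python3 -m jog '[[[0.3,-1,15,0,0,0],[0,0,15,0,0,0],[0,0,15,0,0,0],[0,0,8,0,0,0],[0,0,0,0,0,0],[0,0,0,0,0,0]]]'
python3 - <<'E'
from h import *
np.set_printoptions(precision=2,suppress=True)
to(398.4,12.9,76,27.3)
E
python3 -m jog '[[[0,0,0,0,0,0],[0,0,0,0,0,0],[0,0,0,0,0,0],[0,0,0,0,0,0],[0,0,0,0,0,0],[0,0,0,0,0,0],[0,0,0,0,0,0]]]' 0 80
```

```text
time_s: 34.97
tcp_pos: [0.3984, 0.0125, 0.0756]
orientation: [[-0.458, 0.889, 0.001], [0.889, 0.458, -0.001], [-0.001, 0.001, -1.0]]
contact_force: [-0.1, 0.8, -0.3]
finger_gap: 0.0402
finger_force: 0.0
t 34.97 tcp [398.41  12.5   75.65] F [-0.12  0.76 -0.29] gap 0.040166900398191464
turn(tool,deg) [ 0.05  0.07 -0.02] shift if now [ 0.36  0.17 -0.35] after turn [ 0.36  0.17 -0.35]
time_s: 35.55
tcp_pos: [0.3986, 0.0125, 0.0756]
orientation: [[-0.458, 0.889, 0.002], [0.889, 0.458, -0.001], [-0.002, 0.002, -1.0]]
contact_force: [0.2, 0.1, 7.1]
finger_gap: 0.008
finger_force: 81.3
```

```bash

python3 -m jog '[[[0,0,-5,0,0,0],[0,0,-15,0,0,0],[0,0,-30,0,0,0],[0,0,-30,0,0,0],[0,0,-30,0,0,0],[0,0,0,0,0,5.8],[0,0,0,0,0,5.8],[0,0,0,0,0,5.8],[0,0,0,0,0,5.6],[0,0,0,0,0,0]]]'
python3 - <<'E'
from h import *
np.set_printoptions(precision=2,suppress=True)
to(571.7,1.2,186,4.3)
E
```

```text
time_s: 36.38
tcp_pos: [0.3973, 0.0126, 0.1841]
orientation: [[-0.071, 0.997, -0.001], [0.997, 0.071, -0.001], [-0.001, -0.001, -1.0]]
contact_force: [0.8, -0.0, -1.3]
finger_gap: 0.0081
finger_force: 80.1
t 36.38 tcp [397.26  12.56 184.08] F [ 0.81 -0.02 -1.29] gap 0.008078423083249202
turn(tool,deg) [-0.08  0.03 -0.21] shift if now [-23.77 173.18  -2.13] after turn [-24.41 173.09  -1.92]
```

```bash

python3 -m jog '[[[-5,20,-1,0,0,-0.2],[-5,30,-1,0,0,0],[-5,30,0,0,0,0],[-5,30,0,0,0,0],[-4,30,0,0,0,0],[0,20,0,0,0,0],[0,12,0,0,0,0],[0,0,0,0,0,0],[0,0,0,0,0,0],[0,0,0,0,0,0]]]'
python3 - <<'E'
from h import *
np.set_printoptions(precision=2,suppress=True)
to(571.7,1.2,186,4.3)
a=shot('scene','sc9');b=shot('side','s9');w=shot('wrist','w9')
A=cv2.resize(a['color'][140:230,210:310,::-1],(444,400));B=cv2.resize(b['color'][140:230,215:295,::-1],(356,400))
W=cv2.resize(w['color'][0:384:,:,::-1],(800,600))[300:500]
cv2.imwrite('pics/v9.png',np.vstack([np.hstack([A,B]),W]))
E
```

```text
time_s: 37.22
tcp_pos: [0.5702, 0.002, 0.1859]
orientation: [[-0.08, 0.997, -0.002], [0.997, 0.08, -0.001], [-0.0, -0.002, -1.0]]
contact_force: [-0.2, 0.3, -1.2]
finger_gap: 0.0083
finger_force: 80.2
t 37.22 tcp [570.22   2.01 185.92] F [-0.18  0.29 -1.21] gap 0.008327210637699508
turn(tool,deg) [-0.09  0.03  0.26] shift if now [-0.93  1.41 -0.09] after turn [-0.92  1.41 -0.08]
```

View pics/v9.png

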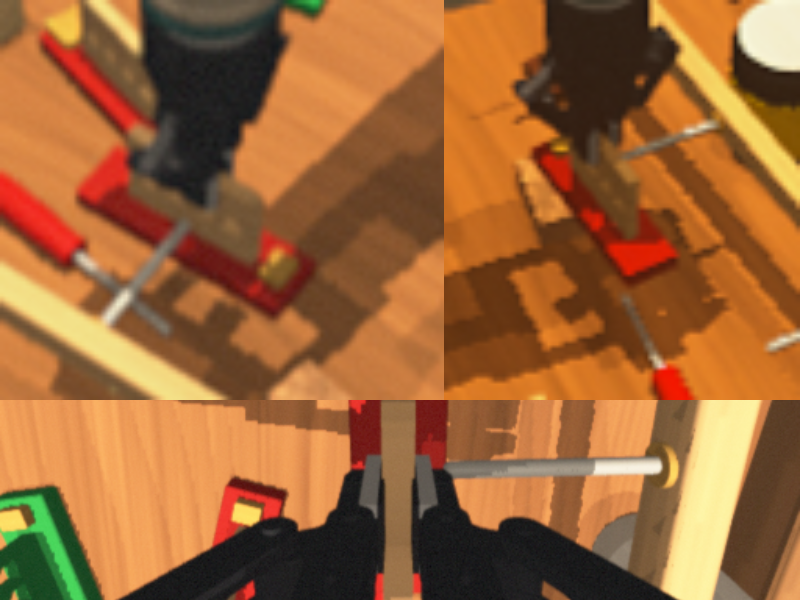

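```bash

python3 -m jog '[[[-0.9,5,0,0,0,0.2],[0,5,0,0,0,0],[0,5,0,0,0,0],[0,0,0,0,0,0]]]'
python3 -m jog '[[[0,4,0,0,0,0],[0,4,0,0,0,0],[0,4,0,0,0,0],[0,0,0,0,0,0]]]'
```

```text
time_s: 37.7
tcp_pos: [0.5868, 0.0023, 0.1862]
orientation: [[-0.075, 0.997, 0.0], [0.997, 0.075, -0.001], [-0.001, 0.0, -1.0]]
contact_force: [0.3, -0.1, -2.0]
finger_gap: 0.0083
finger_force: 80.1
time_s: 38.03
tcp_pos: [0.5986, 0.0032, 0.1861]
orientation: [[-0.075, 0.997, -0.0], [0.997, 0.075, -0.001], [-0.001, -0.0, -1.0]]
contact_force: [0.1, -0.2, -1.5]
finger_gap: 0.0079
finger_force: 80.1
```

```bash

python3 -m jog '[[[0,5,0.3,0,0,0],[0,5,0.3,0,0,0],[0,5,0.3,0,0,0],[0,5,0.3,0,0,0],[0,0,0,0,0,0]]]'
python3 -m jog '[[[0,5,0.3,0,0,0],[0,5,0.3,0,0,0],[0,5,0.3,0,0,0],[0,3,0.3,0,0,0],[0,0,0,0,0,0],[0,0,0,0,0,0]]]'
python3 - <<'E'
from h import *
np.set_printoptions(precision=2,suppress=True)
to(636.5,6.1,178,4.3)
E
```

```text
time_s: 38.45
tcp_pos: [0.6186, 0.0047, 0.1847]
orientation: [[-0.075, 0.997, -0.0], [0.997, 0.075, -0.001], [-0.001, -0.0, -1.0]]
contact_force: [0.0, -0.4, -2.0]
finger_gap: 0.0086
finger_force: 80.1
time_s: 38.95
tcp_pos: [0.6359, 0.006, 0.1836]
orientation: [[-0.075, 0.997, -0.001], [0.997, 0.075, -0.001], [-0.001, -0.001, -1.0]]
contact_force: [0.3, -0.3, -2.2]
finger_gap: 0.0084
finger_force: 80.1
t 38.95 tcp [635.94   6.04 183.6 ] F [ 0.27 -0.27 -2.22] gap 0.008390057787054608
turn(tool,deg) [-0.04  0.03 -0.01] shift if now [0.02 0.57 5.6 ] after turn [0.02 0.57 5.6 ]
```

Now lower slowly until the peg carries the weight.

```bash

python3 -m jog '[[[0,0,1.5,0,0,0],[0,0,1.5,0,0,0],[0,0,1,0,0,0],[0,0,0,0,0,0]]]' | sed -n 2,4p
python3 -m jog '[[[0,0,1,0,0,0],[0,0,0,0,0,0],[0,0,0,0,0,0]]]' | sed -n 2,4p
python3 -m jog '[[[0,0,0.7,0,0,0],[0,0,0,0,0,0],[0,0,0,0,0,0]]]' | sed -n 2,4p
```

```text
tcp_pos: [0.6357, 0.0059, 0.1796]
orientation: [[-0.075, 0.997, -0.001], [0.997, 0.075, -0.001], [-0.001, -0.001, -1.0]]
contact_force: [-0.4, 0.9, -0.7]
tcp_pos: [0.636, 0.0057, 0.1791]
orientation: [[-0.074, 0.997, 0.0], [0.997, 0.074, -0.001], [-0.001, 0.0, -1.0]]
contact_force: [-0.6, -0.9, 0.6]
tcp_pos: [0.6361, 0.0057, 0.1788]
orientation: [[-0.074, 0.997, 0.001], [0.997, 0.074, -0.001], [-0.001, 0.001, -1.0]]
contact_force: [-0.3, -2.2, 2.8]
```

```bash

python3 -m jog '[[[0,0,0,0,0,0],[0,0,0,0,0,0],[0,0,0,0,0,0],[0,0,0,0,0,0],[0,0,0,0,0,0]]]' 32
python3 -m jog '[[[0,0,-4,0,0,0],[0,0,-10,0,0,0],[0,0,-20,0,0,0],[0,0,-25,0,0,0],[0,0,-25,0,0,0],[0,0,0,0,0,0]]]'
python3 - <<'E'
from h import *
np.set_printoptions(precision=2,suppress=True)
to(440,-230,262,-11.8)
E
```

```text
time_s: 40.2
tcp_pos: [0.6357, 0.0062, 0.1778]
orientation: [[-0.075, 0.997, -0.001], [0.997, 0.075, -0.0], [-0.0, -0.001, -1.0]]
contact_force: [0.4, -0.0, 0.7]
finger_gap: 0.0317
finger_force: 0.0
time_s: 40.7
tcp_pos: [0.6373, 0.006, 0.27]
orientation: [[-0.075, 0.997, 0.011], [0.997, 0.075, -0.001], [-0.002, 0.011, -1.0]]
contact_force: [-0.9, 0.2, 1.3]
finger_gap: 0.0322
finger_force: 0.0
t 40.70 tcp [637.29   6.03 270.02] F [-0.87  0.2   1.3 ] gap 0.03220919367047309
turn(tool,deg) [ 0.62  0.02 16.09] shift if now [-220.6  -214.46    6.17] after turn [-271.39 -144.85    8.02]
```

```bash

python3 -m jog '[[[0,0,0,0.6,0,5.4],[0,0,0,0,0,5.4],[0,0,0,0,0,5.3],[-34,-18,0,0,0,0],[-34,-18,0,0,0,0],[-34,-18,0,0,0,0],[-34,-18,0,0,0,0],[-34,-18,0,0,0,0],[-34,-18,0,0,0,0],[-34,-18,0,0,0,0]]]' 40
python3 -m jog '[[[-33,-19,15,0,0,0],[0,0,16,0,0,0],[0,0,0,0,0,0],[0,0,0,0,0,0]]]'
python3 - <<'E'
from lev import *
to(441.3,-225.7,230,-11.8)
w=shot('wrist','w10'); a=shot('scene','sc10'); b=shot('side','s10')
# hanging lever A: red regions in scene & side
for n,im in (('scene',a),('side',b),('wrist',w)):
    hsv=cv2.cvtColor(im['color'],cv2.COLOR_RGB2HSV)
    m=(((hsv[...,0]<6)|(hsv[...,0]>174))&(hsv[...,1]>150)&(hsv[...,2]>60)).astype(np.uint8)
    k,l,S,C=cv2.connectedComponentsWithStats(m)
    for i in range(1,k):
        if S[i,4]>60: print(n,S[i],C[i])
for p in [(.4437+.0-.021*0,-.2101,.0776),(.4627,-.1235,.0777)]: print(proj(w,p))
E
```

```text
time_s: 41.53
tcp_pos: [0.4625, -0.2022, 0.265]
orientation: [[0.204, 0.979, -0.01], [0.979, -0.204, -0.002], [-0.003, -0.009, -1.0]]
contact_force: [0.2, -1.1, 0.1]
finger_gap: 0.04
finger_force: 0.0
time_s: 41.87
tcp_pos: [0.438, -0.2294, 0.2337]
orientation: [[0.205, 0.979, -0.011], [0.979, -0.205, -0.0], [-0.003, -0.011, -1.0]]
contact_force: [0.3, 1.1, 0.8]
finger_gap: 0.04
finger_force: 0.0
t 41.87 tcp [ 438.  -229.4  233.7] F [0.3 1.1 0.8] gap 0.039953688176440544
turn(tool,deg) [-0.6  0.1 -0. ] shift if now [4.3 2.5 3.6] after turn [4.3 2.5 3.7]
scene [219 148  39  32 263] [238.2 164.6]
scene [ 77 171  18  31 202] [ 85.2 186. ]
scene [206 178  28  33 270] [217.5 193. ]
scene [156 192  13  13 145] [162.1 197.8]
scene [235 210  31  18 159] [251.3 217.7]
scene [366 230  15  14  91] [373.1 236.8]
scene [384 242  15  14  86] [391.1 248.3]
scene [403 253  15  14  92] [410.  259.8]
side [258 175  26  22 191] [270.5 187.1]
side [262 223  14  21 147] [268.5 232.8]
side [231 246   8  17  80] [234.7 253.8]
wrist [ 349   25   25   84 1880] [361.4  67.1]
wrist [ 240   45   40  132 2934] [258.3 104.5]
wrist [292 220  19   9  61] [300.4 223.1]
[258.  160.8]
[259.3  65.2]
```

```bash
python3 - <<'E'
from lev import *
w=load('w10');a=load('sc10');b=load('s10')
def mask(im):
    hsv=cv2.cvtColor(im['color'],cv2.COLOR_RGB2HSV)
    return (((hsv[...,0]<6)|(hsv[...,0]>174))&(hsv[...,1]>150)&(hsv[...,2]>60)).astype(np.uint8)
m=mask(w);m[200:]=0;m[:,:230]=0;m[:,300:]=0
ys,xs=np.where(m);P=np.array([atz(w,u,v,.016)[:2]*1000 for u,v in zip(xs,ys)],np.float32);print(cv2.minAreaRect(P))
# hanging A prediction for different tilts
x0=np.array([.636,.006,.1525]);X=np.array([-.075,.997,0]);Y=np.array([-.997,-.075,0])
for t in (-10,0,10):
    c,s=np.cos(np.radians(t)),np.sin(np.radians(t));out=[]
    for im in (a,b):
        pts=[]
        for lx in (-75,75):
            for ly in (-22,22):
                for lz in (0,16):
                    u,v=(lx-10)/1000,(lz-50)/1000
                    p=x0+X*(c*u-s*v)+Y*ly/1000+np.array([0,0,1])*(s*u+c*v); pts.append(proj(im,p))
        pts=np.array(pts); out+= [pts.min(0),pts.max(0)]
    print(t,*out)
mm=mask(b);ys,xs=np.where(mm[165:205,235:300]);print('side red',xs.min()+235,ys.min()+165,xs.max()+235,ys.max()+165)
mm=mask(a);ys,xs=np.where(mm[175:240,200:300]);print('scene red',xs.min()+200,ys.min()+175,xs.max()+200,ys.max()+175)
E
```

```text
((453.1008605957031, -167.9608154296875), (147.9332733154297, 43.437461853027344), 77.38199615478516)
-10 [208.7 184.8] [264.3 231.6] [251.8 166.9] [285.4 197.6]
0 [210.8 188.8] [266.5 231.5] [250.9 163.5] [284.3 199.2]
10 [213.3 193. ] [268.9 230.7] [249.8 160.3] [282.9 200. ]
side red 258 171 283 196
scene red 206 175 265 227
```

```bash

python3 - <<'E'
from h import *
np.set_printoptions(precision=2,suppress=True)
to(451,-177.5,130,-12.4)
E
```

```text
t 42.02 tcp [ 439.12 -228.96  234.81] F [ 0.51  0.7  -0.38] gap 0.03991191432839942
turn(tool,deg) [-0.49  0.21  0.68] shift if now [ 53.18   2.07 104.61] after turn [ 52.82   0.56 104.81]
```

```bash

python3 -m jog '[[[0,0,0,-0.5,0.2,0.7],[27,0.3,0,0,0,0],[25.8,0.3,0,0,0,0],[0,0,35,0,0,0],[0,0,35,0,0,0],[0,0,30,0,0,0],[0,0,0,0,0,0],[0,0,0,0,0,0]]]' 40
python3 - <<'E'
from h import *
np.set_printoptions(precision=2,suppress=True)
to(451,-177.5,76,-12.4)
E
```

```text
time_s: 42.68
tcp_pos: [0.4499, -0.1774, 0.1333]
orientation: [[0.216, 0.976, -0.003], [0.976, -0.216, 0.002], [0.001, -0.004, -1.0]]
contact_force: [0.3, 0.0, 0.4]
finger_gap: 0.0402
finger_force: 0.0
t 42.68 tcp [ 449.87 -177.43  133.28] F [0.33 0.04 0.38] gap 0.040159566256613856
turn(tool,deg) [-0.21 -0.06 -0.08] shift if now [ 0.12  1.33 57.27] after turn [ 0.18  1.12 57.28]
```

```bash

python3 -m jog '[[[0.1,1.1,15,-0.2,0,0],[0,0,15,0,0,0],[0,0,15,0,0,0],[0,0,12,0,0,0],[0,0,0,0,0,0],[0,0,0,0,0,0]]]'
python3 - <<'E'
from h import *
np.set_printoptions(precision=2,suppress=True)
to(451,-177.5,76,-12.4)
E
python3 -m jog '[[[0,0,0,0,0,0],[0,0,0,0,0,0],[0,0,0,0,0,0],[0,0,0,0,0,0],[0,0,0,0,0,0],[0,0,0,0,0,0],[0,0,0,0,0,0]]]' 0 80
```

```text
time_s: 43.18
tcp_pos: [0.4524, -0.1787, 0.0787]
orientation: [[0.217, 0.976, 0.005], [0.976, -0.217, -0.001], [-0.0, 0.005, -1.0]]
contact_force: [0.3, -0.1, 1.7]
finger_gap: 0.0396
finger_force: 0.0
t 43.18 tcp [ 452.37 -178.66   78.72] F [ 0.32 -0.09  1.74] gap 0.03955941581578322
turn(tool,deg) [ 0.27  0.01 -0.12] shift if now [ 0.83 -1.6   2.71] after turn [ 0.83 -1.59  2.72]
time_s: 43.77
tcp_pos: [0.4521, -0.1786, 0.0781]
orientation: [[0.217, 0.976, 0.005], [0.976, -0.217, -0.001], [-0.0, 0.005, -1.0]]
contact_force: [-1.5, 0.9, 5.7]
finger_gap: 0.0081
finger_force: 79.2
```

```bash

python3 -m jog '[[[0,0,-5,0,0,0],[0,0,-15,0,0,0],[0,0,-30,0,0,0],[0,0,-30,0,0,0],[0,0,-30,0,0,0],[0,0,0,0,0,-5.6],[0,0,0,0,0,-5.6],[0,0,0,0,0,-5.4],[0,0,0,0,0,0],[0,0,0,0,0,0]]]'
python3 - <<'E'
from h import *
np.set_printoptions(precision=2,suppress=True)
to(587.4,-209.2,188,4.3)
E
```

```text
time_s: 44.6
tcp_pos: [0.4507, -0.1781, 0.1863]
orientation: [[-0.068, 0.998, 0.001], [0.998, 0.068, 0.0], [0.0, 0.001, -1.0]]
contact_force: [0.5, -0.2, -1.2]
finger_gap: 0.0081
finger_force: 78.3
t 44.60 tcp [ 450.74 -178.08  186.27] F [ 0.54 -0.19 -1.21] gap 0.0080753334316157
turn(tool,deg) [ 0.07 -0.01 -0.38] shift if now [-40.39 134.22  -1.57] after turn [-41.28 133.95  -1.73]
```

```bash

python3 -m jog '[[[-10,15,-1,0,0,-0.4],[-15,25,-1,0,0,0],[-10,25,0,0,0,0],[-6,25,0,0,0,0],[0,25,0,0,0,0],[0,15,0,0,0,0],[0,4,0,0,0,0],[0,0,0,0,0,0],[0,0,0,0,0,0],[0,0,0,0,0,0]]]'
python3 - <<'E'
from h import *
np.set_printoptions(precision=2,suppress=True)
to(587.4,-209.2,188,4.3)
E
```

```text
time_s: 45.43
tcp_pos: [0.5869, -0.2088, 0.1888]
orientation: [[-0.077, 0.997, 0.001], [0.997, 0.077, -0.0], [-0.0, 0.001, -1.0]]
contact_force: [0.1, -0.3, -1.9]
finger_gap: 0.0082
finger_force: 78.6
t 45.43 tcp [ 586.92 -208.84  188.79] F [ 0.14 -0.26 -1.89] gap 0.008159055846546201
turn(tool,deg) [0.08 0.01 0.12] shift if now [-0.4   0.45  0.79] after turn [-0.4   0.45  0.79]
```

```bash

python3 -m jog '[[[-0.4,5,0.5,0,0,0.1],[0,5,0,0,0,0],[0,5,0,0,0,0],[0,0,0,0,0,0]]]' | sed -n 2,4p
python3 -m jog '[[[0,4,0,0,0,0],[0,4,0,0,0,0],[0,4,0,0,0,0],[0,0,0,0,0,0]]]' | sed -n 2,4p
```

```text
tcp_pos: [0.6034, -0.2078, 0.1883]
orientation: [[-0.077, 0.997, 0.002], [0.997, 0.077, -0.0], [-0.0, 0.002, -1.0]]
contact_force: [-0.0, 0.4, -1.3]
tcp_pos: [0.6153, -0.2069, 0.1881]
orientation: [[-0.077, 0.997, 0.002], [0.997, 0.077, -0.0], [-0.0, 0.002, -1.0]]
contact_force: [0.8, 0.4, -1.6]
```

```bash

python3 -m jog '[[[0,5,0.3,0,0,0],[0,5,0.3,0,0,0],[0,5,0.3,0,0,0],[0,5,0.3,0,0,0],[0,0,0,0,0,0]]]' | sed -n 2,4p
python3 -m jog '[[[0,5,0.3,0,0,0],[0,5,0.3,0,0,0],[0,5,0.3,0,0,0],[0,2,0.3,0,0,0],[0,0,0,0,0,0],[0,0,0,0,0,0]]]' | sed -n 2,4p
python3 - <<'E'
from h import *
np.set_printoptions(precision=2,suppress=True)
to(652.2,-204.4,181.3,4.3)
E
```

```text
tcp_pos: [0.6354, -0.2052, 0.1867]
orientation: [[-0.077, 0.997, 0.002], [0.997, 0.077, 0.0], [-0.0, 0.002, -1.0]]
contact_force: [-0.4, 0.4, -2.7]
tcp_pos: [0.6516, -0.2042, 0.1858]
orientation: [[-0.077, 0.997, 0.002], [0.997, 0.077, -0.0], [-0.0, 0.002, -1.0]]
contact_force: [-0.6, -0.9, -2.3]
t 47.02 tcp [ 651.6  -204.17  185.79] F [-0.62 -0.92 -2.34] gap 0.008275957050859567
turn(tool,deg) [0.1  0.01 0.09] shift if now [-0.27  0.57  4.49] after turn [-0.27  0.58  4.49]
```

```bash

python3 -m jog '[[[0,0,1.5,0,0,0],[0,0,1.5,0,0,0],[0,0,0.5,0,0,0],[0,0,0,0,0,0]]]' | sed -n 2,4p
python3 -m jog '[[[0,0,0.8,0,0,0],[0,0,0,0,0,0],[0,0,0,0,0,0]]]' | sed -n 2,4p
python3 -m jog '[[[0,0,0.7,0,0,0],[0,0,0,0,0,0],[0,0,0,0,0,0]]]' | sed -n 2,4p
```

```text
tcp_pos: [0.6514, -0.2042, 0.1822]
orientation: [[-0.076, 0.997, 0.002], [0.997, 0.076, 0.0], [-0.0, 0.002, -1.0]]
contact_force: [-0.2, -0.4, -1.5]
tcp_pos: [0.6516, -0.2043, 0.1818]
orientation: [[-0.076, 0.997, 0.002], [0.997, 0.076, -0.0], [-0.001, 0.002, -1.0]]
contact_force: [0.3, -0.3, -1.4]
tcp_pos: [0.6517, -0.2045, 0.1814]
orientation: [[-0.076, 0.997, 0.003], [0.997, 0.076, -0.001], [-0.001, 0.003, -1.0]]
contact_force: [0.6, -1.5, 1.1]
```

```bash

python3 -m jog '[[[0,0,0,0,0,0],[0,0,0,0,0,0],[0,0,0,0,0,0],[0,0,0,0,0,0],[0,0,0,0,0,0]]]' 32
python3 -m jog '[[[0,0,-4,0,0,0],[0,0,-10,0,0,0],[0,0,-20,0,0,0],[0,0,-25,0,0,0],[0,0,-25,0,0,0],[0,0,0,0,0,0]]]'
python3 -m jog '[[[0,-35,0,0,0,0],[0,-35,0,0,0,0],[0,-35,0,0,0,0],[0,-35,0,0,0,0],[0,-35,0,0,0,0],[30,-25,0,0,0,0],[40,0,0,0,0,0],[40,0,0,0,0,0],[40,0,0,0,0,0],[40,0,0,0,0,0]]]'
python3 -m jog '[[[40,0,0,0,0,0],[40,0,0,0,0,0],[40,0,0,0,0,0],[40,0,0,0,0,0],[40,0,0,0,0,0],[40,0,0,0,0,0],[0,0,0,0,0,0],[0,0,0,0,0,0],[0,0,0,0,0,0],[0,0,0,0,0,0]]]'
python3 - <<'E'
from h import *
a=shot('scene','sc12');b=shot('side','s12')
A=cv2.resize(a['color'][90:290,60:320,::-1],(780,600))[:, :420]
A=cv2.resize(a['color'][95:275,150:330,::-1],(400,400));B=cv2.resize(b['color'][120:320,190:390,::-1],(400,400))
w=shot('wrist','w12')
cv2.imwrite('pics/v12.png',np.vstack([np.hstack([A,B]),np.hstack([cv2.resize(a['color'][:,:,::-1],(266,200)),cv2.resize(b['color'][:,:,::-1],(267,200)),cv2.resize(w['color'][:,:,::-1],(267,200))])]))
E
```

```text
time_s: 48.27
tcp_pos: [0.6516, -0.2041, 0.1809]
orientation: [[-0.077, 0.997, 0.002], [0.997, 0.077, 0.0], [-0.0, 0.002, -1.0]]
contact_force: [-0.4, 0.1, -0.3]
finger_gap: 0.0323
finger_force: 0.0
time_s: 48.77
tcp_pos: [0.6526, -0.2046, 0.2733]
orientation: [[-0.076, 0.997, 0.013], [0.997, 0.077, -0.004], [-0.005, 0.012, -1.0]]
contact_force: [-0.6, 0.3, 0.7]
finger_gap: 0.0318
finger_force: 0.0
time_s: 49.6
tcp_pos: [0.4368, -0.0286, 0.2656]
orientation: [[-0.075, 0.997, 0.004], [0.997, 0.075, -0.0], [-0.001, 0.004, -1.0]]
contact_force: [0.4, -0.2, 0.2]
finger_gap: 0.0319
finger_force: 0.0
time_s: 50.43
tcp_pos: [0.4194, 0.2083, 0.2649]
orientation: [[-0.075, 0.997, 0.003], [0.997, 0.075, -0.0], [-0.0, 0.003, -1.0]]
contact_force: [-0.9, -0.6, -0.6]
finger_gap: 0.0321
finger_force: 0.0
```

View pics/v12.png

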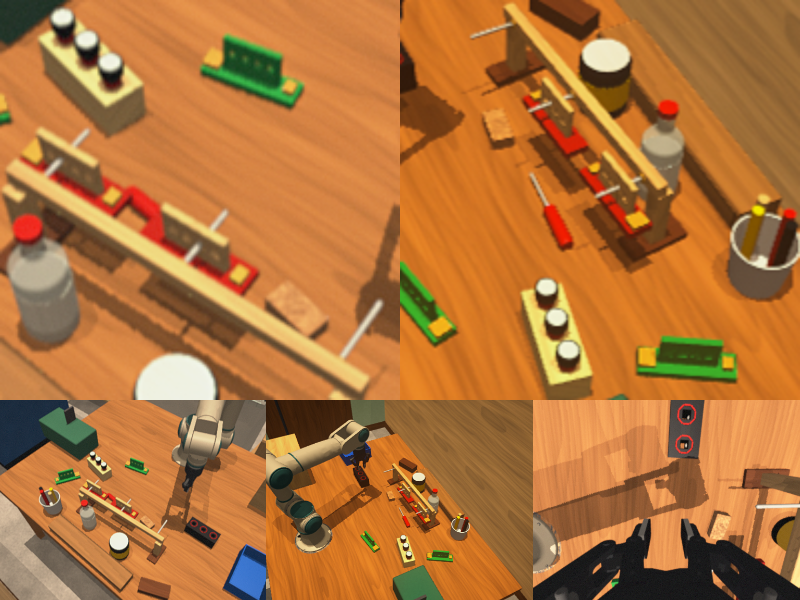

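```bash
python3 - <<'E'
from h import *
np.set_printoptions(precision=1,suppress=True)
a=load('sc12');b=load('s12')
A=lambda x,y:(150+x/2.222-.3,95+y/2.222-.3);B=lambda x,y:(190+(x-400)/2-.25,120+y/2-.25)
for n,p,q in [('C-',A(38,131),B(632,197)),('C+',A(101,163),B(589,152)),('A-',A(164,206),B(571,134)),('A+',A(228,243),B(542,81))]:
    x,r=tri([(a,*p),(b,*q)]);print(n,x*1000,r[0])
E
```

```text
C- [ 650.9 -243.6  169.4] 2.3330678393612714
C+ [ 635.2 -143.5  176.5] 8.380489318298753
A- [630.  -66.  147.2] 4.220466458229287
A+ [631.3  38.8 174.3] 0.2931412047710705
```

```bash
python3 - <<'E'
from h import *
a=load('sc12');b=load('s12')
def red(im):
    h=cv2.cvtColor(im['color'],cv2.COLOR_RGB2HSV);return (((h[...,0]<6)|(h[...,0]>174))&(h[...,1]>140)&(h[...,2]>60))
X=np.array([-.075,.997,0]);Y=np.array([-.997,-.075,0]);Z=np.array([0,0,1.])
for n,x0,hx in (('A',(.636,.006,.153),10),('C',(.652,-.2035,.153),-10)):
    res=[]
    for t in range(-30,31,3):
        c,s=np.cos(np.radians(t)),np.sin(np.radians(t));sc=0
        for im in (a,b):
            pts=[proj(im,np.array(x0)+X*(c*u-s*v)+Y*w+Z*(s*u+c*v)) for u in ((-75-hx)/1e3,(75-hx)/1e3) for v in (-.05,-.034) for w in (-.022,.022)]
            m=np.zeros(im['color'].shape[:2],np.uint8);cv2.fillConvexPoly(m,np.round(cv2.convexHull(np.array(pts,np.float32))).astype(np.int32),1)
            sc+=(red(im)&(m>0)).sum()/m.sum()
        res.append((round(sc,3),t))
    print(n,sorted(res)[::-1][:5],[r for r in res if r[1]==0])
E
```

```text
A [(np.float64(0.703), -6), (np.float64(0.698), -9), (np.float64(0.687), -15), (np.float64(0.684), -18), (np.float64(0.683), -12)] [(np.float64(0.67), 0)]
C [(np.float64(0.514), 6), (np.float64(0.509), 9), (np.float64(0.508), 3), (np.float64(0.502), 18), (np.float64(0.502), 12)] [(np.float64(0.497), 0)]
```

```bash
python3 - <<'E'
from h import *
np.set_printoptions(precision=1,suppress=True)
a=load('sc12');b=load('s12')
X=np.array([-.075,.997,0]);Z=np.array([0,0,1.])
def P(x0,hx,bx,t):
    c,s=np.cos(np.radians(t)),np.sin(np.radians(t));u,v=(bx-hx)/1e3,(25-50)/1e3
    return np.array(x0)+X*(c*u-s*v)+Z*(s*u+c*v)
for n,x0,hx,bx in (('A+',(.636,.006,.153),10,61),('C+',(.652,-.2035,.153),-10,61),('C-',(.652,-.2035,.153),-10,-61)):
    print(n,[(t,proj(a,P(x0,hx,bx,t)),proj(b,P(x0,hx,bx,t))) for t in (-8,0,8)])
for nm,im,(x0,y0,x1,y1) in (('scene',a,(150,145,275,235)),('side',b,(245,155,330,245))):
    h=cv2.cvtColor(im['color'],cv2.COLOR_RGB2HSV);m=((h[...,0]>17)&(h[...,0]<28)&(h[...,1]>165)&(h[...,2]>120)).astype(np.uint8)
    k=np.zeros_like(m);k[y0:y1,x0:x1]=m[y0:y1,x0:x1]
    n,l,S,C=cv2.connectedComponentsWithStats(k)
    print(nm,[(S[i].tolist(),C[i].round(1).tolist()) for i in range(1,n) if S[i,4]>8])
E
```

```text
A+ [(-8, array([256. , 218.4]), array([258.9, 168.4])), (0, array([257.3, 217.8]), array([258.4, 166.3])), (8, array([258.3, 216.9]), array([258. , 164.3]))]
C+ [(-8, array([199., 184.]), array([288.1, 205.3])), (0, array([199.8, 182.7]), array([287.6, 202.6])), (8, array([200.3, 181. ]), array([287.3, 200. ]))]
C- [(-8, array([164.6, 159.8]), array([309.1, 227.8])), (0, array([165.8, 161.9]), array([308.4, 228.5])), (8, array([167.2, 164.1]), array([307.5, 229. ]))]
scene [([160, 158, 9, 11, 57], [164.4, 163.1]), ([197, 180, 7, 8, 35], [199.9, 183.2]), ([254, 215, 8, 8, 42], [257.2, 218.2])]
side [([278, 158, 26, 18, 149], [291.7, 167.6]), ([255, 165, 6, 5, 17], [257.7, 166.9]), ([308, 196, 15, 18, 44], [315.7, 204.5]), ([284, 202, 6, 4, 19], [286.8, 203.5]), ([310, 205, 9, 9, 11], [314.1, 208.6]), ([303, 226, 12, 8, 64], [308.0, 229.5])]
```

Every brass block lies within about 1 px of where a level lever puts it, so both levers hang level. The knobs are home, the bystanders look undisturbed, and the arm is clear.

```bash
python3 -c "
from plant import workorder; print(workorder.finish_job())"
```

```text
the job is handed in; nothing more can be done
None
```

The job is handed in: all three drawknobs are seated in the rack, and both red levers that were here (lever_a and lever_c) hang level on peg 1 and peg 0; lever_b was not in the scene.

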